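Change over the heat sink on the assembly fixture

TASK

Take the finished heat sink (the one with transistors) off the assembly fixture and lay it flat on the floor of the tote, beside the one already there. Then load the bare heat sink, base down, on the fixture plate and push it fully home: one long edge against both dowels and one end against the end stop. Set the parts down rather than dropping them, and leave the solder reel, bottle, pliers and screwdriver where they are.

Things in the scene. Friction and masses are not known exactly. Their poses are not given: they have to be found in the camera images.
- finished_center (a point): Finished aluminium heat sink, same size as the bare one, with four black transistors (16 x 21 x 5 mm high) on its flanges near the corners, centred 34 mm across and 36 mm along from its middle; the flanges are bare half-way along. 0.3 to 0.6 kg. It lies loose on the fixture plate, some mm off the locators. Point: its centre, 18 mm above its underside; x across the fins, y along them, z up.
- blank_center (a point): Bare heat sink, on the bench across the fixture from the tote, heading varies widely: base 96 (x) x 120 (y) x 8 mm thick; down its middle five fins along its whole length, a block 40 mm wide, up to the full height of 36 mm; bare flanges 28 mm wide on both sides. The same after half a turn. 0.3 to 0.6 kg. Point: its centre, 18 mm above its underside; x across the fins, y along them, z up.
- earlier_center (a point): An earlier finished heat sink, like the finished one (96 mm along the tote's x, 120 mm along its y), loose, lying flat on the tote's floor at the tote's +x end; it must stay flat in the tote. Point: its centre, 18 mm above its underside; x across the fins, y along them, z up.
- fixture: Fixed dark steel plate 170 (x) x 205 (y) x 15 mm; origin: centre of its underside, working face at z = 15. On the face two steel dowels, 10 mm diameter, 10 mm high, at (x, y) = (65, -18) and (65, 58) mm, so they touch a part's long edge at x = 60; and a steel end stop 40 (x) x 16 (y) x 14 mm high centred at (12, 88), stop face at y = 80. The rest of the face is flat and free.
- fixture_home (a point): Where the centre of a fully located heat sink lies: (12, 20, 33) mm in the fixture's frame, same axes. There its long edge (along y) touches both dowels on its +x side, its end touches the end stop on its +y side; 49 mm of free plate is left on its -x side, 62 mm on its -y side. A part slides on the plate under a push of 1.5 to 4.5 N; the knock of touching it at 25 mm/s may read 15 N.
- tote: Grey open-topped tote, fixed: outside 250 (x) x 152 (y) x 55 mm high, walls and floor 5 mm, inside 240 x 142 mm, rim 4 mm out all round. Origin: centre of its underside, so its floor is at z = 5 mm. On the left or the right of the fixture. The earlier part takes up the +x half; the -x half is free, about 121 mm along x.
- reel: Solder reel standing on end, 60 mm diameter, 50 mm high, loose, in the gap on one side of the fixture. Origin: centre of its underside. Leave it alone.
- bottle: White flux bottle with black cap, 50 mm diameter, 84 mm high, loose, in the gap on the other side of the fixture. Origin: centre of its underside. Leave it alone.
- pliers: Long-nose pliers lying flat beyond the fixture, 158 mm long along own y (jaws to +y), 58 mm wide, 16 mm high, loose. Origin: on the bench at their middle. Leave them alone.
- driver: Electric screwdriver upright in a round stand beyond the fixture: stand 84 mm diameter, body 34 mm diameter, 181 mm high, loose. Origin: centre of the stand's underside. Leave it alone.
Things that resemble listed ones, but are neither listed nor needed, are in the scene too. Leave any brown or red look-alike of the part that bears finished_center alone.

How it is judged:
By the outcome, as a careful person would: the job done as asked, in the order asked, and still so for the second after the job is handed in, with the robot touching nothing.
It also fails if it takes over 72 s, if anything falls off the work surface, if the arm or the gripper's body presses on something with over 40 N, if the wrist force passes 120 N, or if a joint passes its speed limit or range.

ROBOT

A 6-joint arm with a two-finger parallel gripper is mounted at the origin on the work surface. World frame = base frame: x ahead of the robot, y to its left, z up, the work surface at z = 0. Lengths are in m, angles in rad, forces in N, time in s.
With the tool pointing down it reaches from about 0.35 to 0.775 m from the base axis. Payload 7.3 kg.
Tool frame: the origin (TCP) lies midway between the tips of the shut fingers; the grasp point (between the pads) lies 19 mm behind it (robot.tcp_to_grasp is the distance from the TCP to the grasp point, in m); x points along the fingers, z is the direction in which the jaws open and shut, and the axes are right-handed (so a half turn about x gives the same grasp; the last joint's range is limited). The gripper opens to 92 mm and grips with 3 to 60 N. Pads are 19 mm wide; open, the fingers measure 130 mm over their backs; the gripper's body (75 mm by 190 mm) begins 47 mm behind the grasp point.
Start: joints at [-1.485, 0.342, 1.524, -0, 1.275, -0.146], TCP at [0.121, -0.511, 0.227] pointing down, gripper open.
Joint ranges: [-2.53, 2.53], [-0.77, 2.02], [0.04, 2.7], [-1, 4.14], [0.28, 2.66], [-3.11, 3.11]. Speed limits (rad/s): [2.57, 2.57, 3.14, 3.14, 3.14, 3.14].

INTERFACE

Orientations are given as [roll, pitch, yaw] about the fixed x, y, z axes, in that order (R = Rz(yaw) Ry(pitch) Rx(roll)).
In Python, from cell import robot gives the robot as it stands.
- The arm moves only by the tool move_arm, never from a script. Its argument "deltas" is a list of rows, each an object with "dp": the shift along the tool's x, y, z in m, a list of three; "turn": the turn, a rotation vector about the tool's x, y, z in degrees, a list of three. A call has 1 to 10 rows; each row is the pose to reach, as a shift and turn from the pose commanded when the call began, along the tool's axes at that moment; what a row does not reach only later rows make up. A row lasts 1/10 s, in which the tool goes at most 50 mm and 8.59 degrees, less where a joint would pass 70% of its speed; a pose out of reach is approached as far as the arm can. A call with a gripper value outside its range is refused whole. "hand" is the finger opening in m, from 0 to 0.0918, set as the call begins (left out, the last holds). The fingers move at their own pace and stop on an object; "squeeze" is the grip in N (left out, the last holds). Time passes only in rows, so rows that repeat a pose let the fingers close. It gives the time, the measured TCP pose, the force and the opening at its end, in the units of the state.
- robot.observe(): the state, without advancing time (a new reading comes with each control period).
- robot.read_camera(name): name is "scene" or "side" or "wrist"; returns (picture, depth): 384x512x3 uint8, red, green, blue; 384x512 float32, m along the optical axis (not along the pixel's ray), 0 where there is no reading.
- robot.camera_info(name): a dict with "fx", "fy", "cx", "cy" (pixels), "k1" (the pictures are not rectified: a ray, as slopes to the right and down, at radius r is drawn at 1 + k1 r^2 times it, then the intrinsics apply), "R" (3x3) and "t" (3): a world point X has camera coordinates R X + t. Camera axes: x right, y down, z forward; pixel columns grow to the right and rows downward; lengths in m; the calibration is good to about 2 mm. A picture is of the moment at which its call begins: read the wrist's pose just before it. camera_info takes no time and is no camera call; for the wrist camera it gives the pose at the moment of the call.
- robot.hand_in(): hands the job in, once; it reports no verdict.
The state is a dict: "time": time; "qpos": joint angles; "qvel": joint speeds; "joint_efforts": joint torques, N m; "tool_pos": TCP position; "tool_rot": TCP orientation; "contact_force": force on the tool from outside, world axes, zero at the start; "torque": the same for the moment, N m; "opening": finger opening in m.
Only numpy, scipy, OpenCV 4.12 (cv2) and the standard library are available. Lean on these libraries where they do the work, as an engineer would, in place of code of your own. Each camera call takes 0.05 s, during which the arm holds its last target.

## Working session

There is one attempt and no reset: what is moved stays moved. The work goes in short steps, Python scripts to look and compute and a tool call to move; the robot and the scene stay as the last step left them, time stands still between calls to the robot, and variables do not carry over. Pictures are saved under pics/ and viewed, and the job is handed in when it is done.

Besides the shell and the picture viewer there is one more tool, called as a command line: name --argument value ..., lists and objects as JSON in quotes. move_arm: Moves the arm, as the interface text tells. Its arguments: {"type":"object","properties":{"deltas":{"type":"array"},"hand":{"type":"number"},"squeeze":{"type":"number"}},"required":["deltas"]}

```bash
ls -la; mkdir -p pics
python3 - <<'E'
from cell import robot
import cv2,numpy as np
s=robot.observe(); print({k:np.round(v,3).tolist() for k,v in s.items()}); print(robot.tcp_to_grasp)
for n in ("scene","side","wrist"):
    i=robot.camera_info(n); 
    p,d=robot.read_camera(n); np.savez(f'pics/{n}0.npz',p=p,d=d,**i); cv2.imwrite(f'pics/{n}0.png',p[...,::-1])
    print(n,{k:np.round(v,3).tolist() for k,v in i.items()})
E
```

```text
total 12
drwxr-xr-x  3 agent agent 4096 Dec  7 14:58 .
drwxr-xr-x 23 root  root  4096 Dec  7 14:58 ..
drwxr-xr-x  2 agent agent 4096 Dec  7 14:58 pics
{'time': 0.0, 'qpos': [-1.485, 0.343, 1.525, 0.0, 1.275, -0.146], 'qvel': [0.001, -0.0, 0.001, 0.0, -0.002, -0.001], 'joint_efforts': [0.0, -43.125, -24.422, 0.072, 0.056, -0.0], 'tool_pos': [0.121, -0.511, 0.226], 'tool_rot': [2.994, 1.569, 1.655], 'contact_force': [0.58, -0.99, 0.593], 'torque': [0.034, -0.043, -0.041], 'opening': 0.092}
0.0188
scene {'fx': 461.488, 'fy': 461.488, 'cx': 258.046, 'cy': 189.024, 'k1': -0.104, 'R': [[-0.09, 0.996, 0.012], [0.833, 0.082, -0.548], [-0.546, -0.039, -0.837]], 't': [0.061, -0.457, 1.447]}
side {'fx': 394.429, 'fy': 394.429, 'cx': 252.245, 'cy': 190.695, 'k1': -0.084, 'R': [[0.963, -0.271, -0.0], [-0.186, -0.661, -0.727], [0.197, 0.7, -0.686]], 't': [-0.551, 0.156, 1.003]}
wrist {'fx': 268.453, 'fy': 268.453, 'cx': 260.709, 'cy': 190.866, 'k1': -0.063, 'R': [[0.231, -0.973, -0.001], [-0.93, -0.221, 0.292], [-0.285, -0.067, -0.956]], 't': [-0.525, -0.037, 0.39]}
```

View pics/scene0.png

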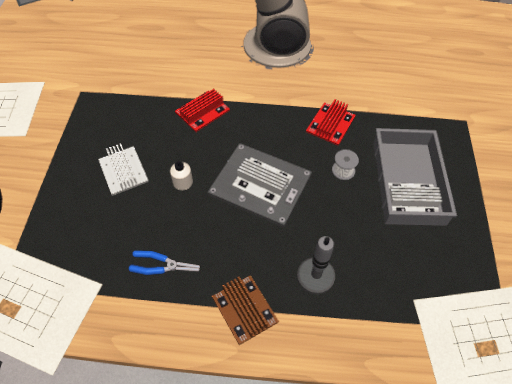

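View pics/side0.png

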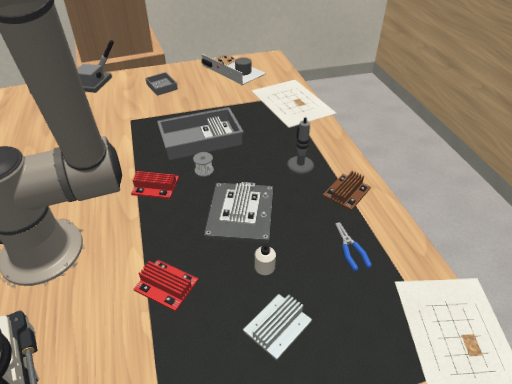

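View pics/wrist0.png

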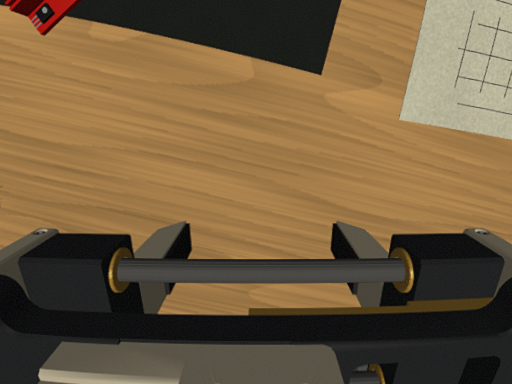

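```bash
cat > h.py <<'E'
import numpy as np,cv2
def load(f): return dict(np.load(f))
def und(i,uv):
    uv=np.asarray(uv,float).reshape(-1,2)
    K=np.array([[i['fx'],0,i['cx']],[0,i['fy'],i['cy']],[0,0,1]],float)
    return cv2.undistortPointsIter(uv.reshape(-1,1,2),K,np.array([float(i['k1']),0,0,0,0]),None,None,(3,100,1e-10)).reshape(-1,2)
def plane(i,uv,z):
    s=und(i,uv); d=np.c_[s,np.ones(len(s))]@i['R']; c=-i['R'].T@i['t']
    k=(z-c[2])/d[:,2]; return c+k[:,None]*d
def cloud(i):
    d=i['d']; v,u=np.mgrid[:d.shape[0],:d.shape[1]]
    s=und(i,np.c_[u.ravel(),v.ravel()]); P=np.c_[s,np.ones(len(s))]*d.reshape(-1,1)
    W=(P-i['t'])@i['R']; W[d.ravel()==0]=np.nan
    return W.reshape(*d.shape,3)
def proj(i,X):
    c=np.asarray(X)@i['R'].T+i['t']; s=c[:,:2]/c[:,2:]; r2=(s**2).sum(1,keepdims=True)
    s=s*(1+i['k1']*r2); return s*[i['fx'],i['fy']]+[i['cx'],i['cy']]
E
python3 - <<'E'
from h import *
for n in('scene','side'):
    i=load(f'pics/{n}0.npz'); W=cloud(i)
    # mat noise
    for nm,(u,v) in {'scene':{'mat':(300,250),'plate':(225,190),'fin':(265,172),'totefloor':(400,160),'blank':(122,168),'early':(415,195)},'side':{'mat':(180,250),'plate':(215,220),'fin':(243,200),'totefloor':(190,135),'blank':(280,322)}}[n].items():
        a=W[v-3:v+4,u-3:u+4].reshape(-1,3); print(n,nm,np.nanmedian(a,0).round(4),np.nanstd(a[:,2]).round(4))
    p=i['p'][...,::-1]
    crops={'scene':[(90,130,330,230),(360,120,460,230)],'side':[(200,170,330,360),(150,100,250,180)]}[n]
    for k,(a,b,c,d) in enumerate(crops):
        f=min(800/(c-a),600/(d-b)); cv2.imwrite(f'pics/{n}0c{k}.png',cv2.resize(p[b:d,a:c],None,fx=f,fy=f,interpolation=cv2.INTER_CUBIC)); print(n,k,f)
E
```

```text
scene mat [0.7083 0.0994 0.0023] 0.0019
scene plate [ 0.5716 -0.0906  0.0158] 0.0017
scene fin [0.5314 0.0032 0.0497] 0.0028
scene totefloor [0.4268 0.3506 0.0057] 0.0019
scene blank [ 0.5324 -0.357   0.0109] 0.0141
scene early [0.554  0.3681 0.0402] 0.0036
scene 0 3.3333333333333335
scene 1 5.454545454545454
side mat [ 0.3535 -0.0946  0.0005] 0.0014
side plate [ 0.4594 -0.0291  0.0157] 0.0012
side fin [ 0.5458 -0.0047  0.0483] 0.0096
side totefloor [0.458  0.3924 0.0061] 0.0014
side blank [ 0.5291 -0.3691  0.0349] 0.0047
side 0 3.1578947368421053
side 1 7.5
```

View pics/scene0c0.png

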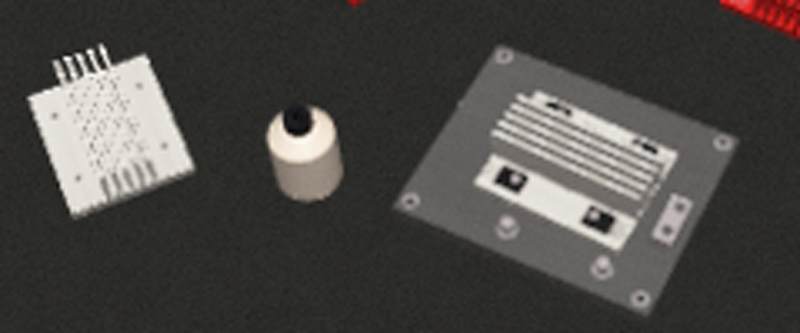

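View pics/scene0c1.png

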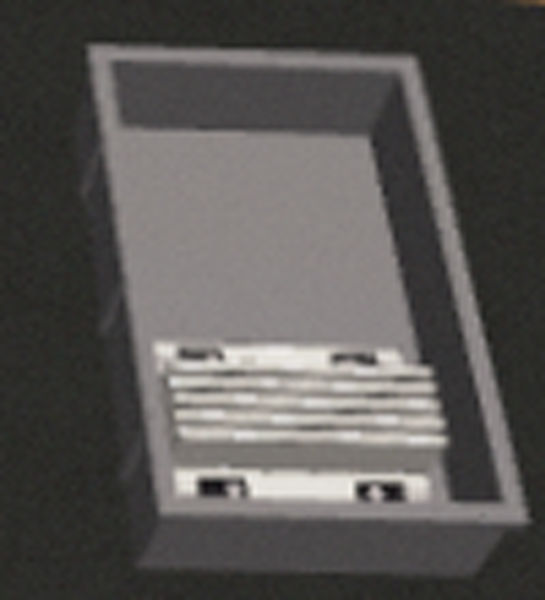

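View pics/side0c0.png

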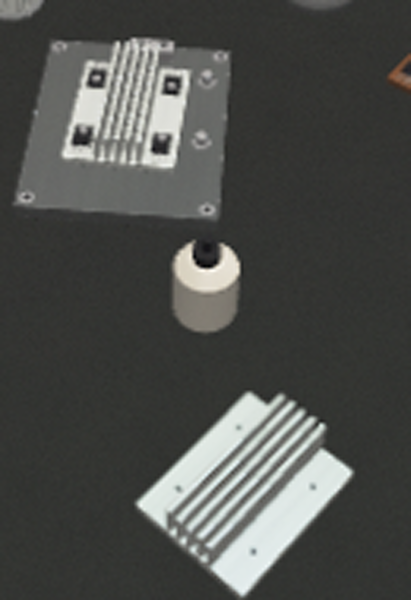

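```bash
cat > m0.py <<'E'
from h import *
def rect(P):
    r=cv2.minAreaRect(P[:,:2].astype(np.float32)*1000); return np.round(r[0],1),np.round(r[1],1),round(r[2],1)
for n in('scene','side'):
    i=load(f'pics/{n}0.npz'); g=i['p'].max(2).astype(np.uint8); W=cloud(i)
    def comp(mask,uv):
        m=cv2.morphologyEx(mask.astype(np.uint8),cv2.MORPH_CLOSE,np.ones((3,3)))
        k,l,st,_=cv2.connectedComponentsWithStats(m,connectivity=4); c=l[uv[1],uv[0]]
        mm=(l==c).astype(np.uint8); ct=max(cv2.findContours(mm,0,cv2.CHAIN_APPROX_NONE)[0],key=cv2.contourArea).reshape(-1,2)
        print(n,uv,'area',st[c][:5]); return mm,ct
    S={'scene':((225,190),(130,180),(420,208),(400,160),(270,190)),'side':((215,220),(262,320),(215,128),(190,135),(256,210))}[n]
    mm,ct=comp(g>55,S[0]); print(' plate',rect(plane(i,ct,0.015)))
    mm,ct=comp(g>140,S[1]); print(' blank',rect(plane(i,ct,0.008)))
    # depth-based
    for nm,c,zr in (('plate',(.53,0),(.010,.09)),('fin',(.53,0),(.036,.09)),('blank',(.53,-.36),(.005,.09)),('blankfin',(.53,-.36),(.022,.06)),('toterim',(.48,.36),(.048,.07)),('earlyfins',(.55,.36),(.03,.046))):
        w=W.reshape(-1,3); s=(abs(w[:,0]-c[0])<.16)&(abs(w[:,1]-c[1])<.13)&(w[:,2]>zr[0])&(w[:,2]<zr[1])
        q=w[s]; 
        if len(q)>20: print('  d',nm,len(q),rect(q),np.median(q,0).round(3))
E
python3 m0.py
```

```text
scene (225, 190) area [ 208  143  104   82 4858]
 plate (array([536.3,  -7.8]), array([208.4, 174.1]), 69.1)
scene (130, 180) area [  98  143   50   51 1565]
 blank (array([ 518.2, -367.3]), array([147.5,  97. ]), 32.0)
  d plate 4770 (array([537.3,  -6.5]), array([206.4, 174.2]), 69.3) [ 0.554 -0.005  0.017]
  d fin 841 (array([539.4,  -0.9]), array([120.7,  44.3]), 67.6) [0.542 0.001 0.049]
  d blank 1994 (array([ 530.6, -362.3]), array([316.4, 258.4]), 1.1) [ 0.538 -0.358  0.009]
  d blankfin 357 (array([ 529.4, -360.3]), array([126.2,  40.9]), 32.0) [ 0.535 -0.357  0.037]
  d toterim 1301 (array([492.1, 340. ]), array([263.4, 215.4]), 4.3) [0.516 0.377 0.055]
  d earlyfins 1206 (array([501.5, 366.1]), array([232.1, 154. ]), 3.6) [0.556 0.377 0.039]
side (215, 220) area [ 203  182   71   61 3561]
 plate (array([535.2,  -6.8]), array([226.6, 173.3]), 69.3)
side (262, 320) area [ 243  294   69   65 2311]
 blank (array([ 534. , -356.7]), array([136.1,  95.9]), 31.9)
  d plate 3382 (array([536.2,  -6.4]), array([211.4, 170.4]), 69.2) [ 0.531 -0.028  0.017]
  d fin 405 (array([537.6,  -1.6]), array([124.7,  40.4]), 66.5) [ 0.534 -0.009  0.05 ]
  d blank 2375 (array([ 526. , -370.4]), array([228.3, 325.5]), 82.4) [ 0.525 -0.368  0.011]
  d blankfin 993 (array([ 527.6, -360.4]), array([120. ,  40.7]), 32.3) [ 0.526 -0.363  0.034]
  d toterim 632 (array([491.6, 342.5]), array([261.1, 215. ]), 4.7) [0.486 0.332 0.054]
  d earlyfins 722 (array([500.6, 364.6]), array([229.4, 159.4]), 3.3) [0.535 0.366 0.039]
```

```bash
cat > m1.py <<'E'
from h import *
from scipy.spatial.transform import Rotation as Ro
from cell import robot
def rect(P):
    r=cv2.minAreaRect(P[:,:2].astype(np.float32)*1000); return np.round(r[0],1),np.round(r[1],1),round(r[2],1)
for n in('scene','side'):
    i=load(f'pics/{n}0.npz'); W=cloud(i).reshape(-1,3)
    def sel(x0,x1,y0,y1,z0,z1):
        w=W; return w[(w[:,0]>x0)&(w[:,0]<x1)&(w[:,1]>y0)&(w[:,1]<y1)&(w[:,2]>z0)&(w[:,2]<z1)]
    q=sel(.3,.68,.27,.5,.05,.062); print(n,'rim',len(q),rect(q))
    q=sel(.48,.65,.3,.42,.034,.0455); print(n,'earlyfins',len(q),rect(q),np.median(q,0))
    q=sel(.36,.48,.29,.44,-.002,.012); print(n,'floor',rect(q),q.min(0),q.max(0))
    for nm,b in {'reel':(.4,.6,.14,.26,.03,.06),'bottle':(.45,.62,-.27,-.12,.03,.1),'driver':(.62,.85,.03,.2,.05,.2)}.items():
        q=sel(*b); print(n,nm,len(q),np.median(q,0).round(3) if len(q) else '', q.max(0).round(3))
s=robot.observe(); R=Ro.from_euler('xyz',s['tool_rot']).as_matrix(); print(R.round(4),s['tool_pos'])
E
python3 m1.py
```

```text
scene rim 1220 (array([490.3, 366.6]), array([262.7, 163.8]), 3.8)
scene earlyfins 730 (array([575.2, 360.2]), array([ 85.8, 124. ]), 3.7) [0.55780127 0.36380326 0.04000825]
scene floor (array([421. , 364.3]), array([118.3, 148.9]), 0.3) [ 0.36155965  0.29000143 -0.00162772] [0.4799123  0.43902322 0.01194611]
scene reel 418 [0.477 0.2   0.05 ] [0.503 0.23  0.056]
scene bottle 383 [ 0.559 -0.197  0.056] [ 0.574 -0.176  0.088]
scene driver 552 [0.779 0.133 0.144] [0.788 0.152 0.185]
side rim 576 (array([489.5, 366.4]), array([260.8, 167.6]), 4.0)
side earlyfins 189 (array([572.6, 359.4]), array([ 82.1, 123.8]), 3.9) [0.55445514 0.36945862 0.04118256]
side floor (array([419.7, 364.9]), array([149.5, 119.4]), 89.8) [ 0.36001392  0.29001346 -0.00160993] [0.4796507  0.43939073 0.01175667]
side reel 247 [0.47  0.194 0.05 ] [0.5   0.233 0.055]
side bottle 395 [ 0.543 -0.213  0.056] [ 0.571 -0.18   0.087]
side driver 407 [0.762 0.126 0.124] [0.786 0.152 0.181]
[[-1.000e-04  9.732e-01  2.298e-01]
 [ 1.100e-03  2.298e-01 -9.732e-01]
 [-1.000e+00  1.000e-04 -1.100e-03]] [ 0.12060483 -0.51066364  0.22620966]
```

```bash
cat > go.py <<'E'
import sys,numpy as np
from scipy.spatial.transform import Rotation as Ro
from cell import robot
# usage: go.py x y z yaw : delta in tool axes from measured pose to target (tool down, jaw axis at yaw deg)
def delta(x,y,z,yaw):
    s=robot.observe(); R=Ro.from_euler('xyz',s['tool_rot']).as_matrix(); p=np.array(s['tool_pos'])
    a=np.radians(yaw); Z=np.array([np.cos(a),np.sin(a),0]); X=np.array([0,0,-1.]); T=np.c_[X,np.cross(Z,X),Z]
    dp=R.T@(np.array([x,y,z])-p); rv=np.degrees(Ro.from_matrix(R.T@T).as_rotvec())
    print('t',round(s['time'],2),'pos',p.round(4),'yaw',np.degrees(np.arctan2(R[1,2],R[0,2])).round(2),'open',round(s['opening'],4),'F',np.round(s['contact_force'],1))
    print('dp mm',(dp*1000).round(1),'turn',rv.round(1),'dist',np.linalg.norm(dp).round(3))
if __name__=='__main__': delta(*map(float,sys.argv[1:5]))
E
python3 go.py 0.49 -0.11 0.22 -22.8
```

```text
t 0.15 pos [ 0.1206 -0.5107  0.2262] yaw -76.72 open 0.0916 F [ 0.6 -0.4 -1.2]
dp mm [   6.6  451.6 -305.1] turn [-53.9  -0.1  -0. ] dist 0.545
```

move_arm --deltas '[{"dp": [0.001,0.02,-0.014],"turn": [-3,0,0]},{"dp": [0.002,0.06,-0.04],"turn": [-10,0,0]},{"dp": [0.003,0.1,-0.068],"turn": [-17,0,0]},{"dp": [0.004,0.14,-0.095],"turn": [-24,0,0]},{"dp": [0.005,0.18,-0.122],"turn": [-31,0,0]},{"dp": [0.006,0.22,-0.149],"turn": [-38,0,0]},{"dp": [0.006,0.26,-0.176],"turn": [-45,0,0]},{"dp": [0.006,0.3,-0.203],"turn": [-52,0,0]},{"dp": [0.006,0.34,-0.23],"turn": [-54,0,0]},{"dp": [0.006,0.38,-0.257],"turn": [-54,0,0]}]' --hand 0.07 --squeeze 25

```text
time: 1.15
tool_pos: [0.4324, -0.1718, 0.2207]
tool_rot: [-1.096, 1.571, -1.491]
contact_force: [0.7, -0.7, 0.0]
opening: 0.0697
```

```bash
python3 go.py 0.49 -0.11 0.22 -22.8
```

```text
t 1.15 pos [ 0.4324 -0.1718  0.2207] yaw -22.65 open 0.0697 F [ 0.7 -0.7  0. ]
dp mm [ 0.7 79.2 29.4] turn [0.1 0.  0. ] dist 0.084
```

move_arm --deltas '[{"dp": [0.0,0.035,0.013]},{"dp": [0.0,0.065,0.024]},{"dp": [0.0,0.078,0.029]},{"dp": [0.0,0.078,0.029]},{"dp": [0.0,0.078,0.029]}]'

```text
invalid input
```

```bash
cat > snap.py <<'E'
import sys
from h import *
from cell import robot
n,f=sys.argv[1:3]
i=robot.camera_info(n); p,d=robot.read_camera(n); np.savez(f'pics/{f}.npz',p=p,d=d,**i); cv2.imwrite(f'pics/{f}.png',p[...,::-1])
s=robot.observe(); print(s['time'],np.round(s['tool_pos'],4),np.round(s['contact_force'],1))
E
python3 snap.py wrist w1
```

```text
1.2 [ 0.4363 -0.1667  0.2207] [ 2.4  4.  -0.5]
```

View pics/w1.png

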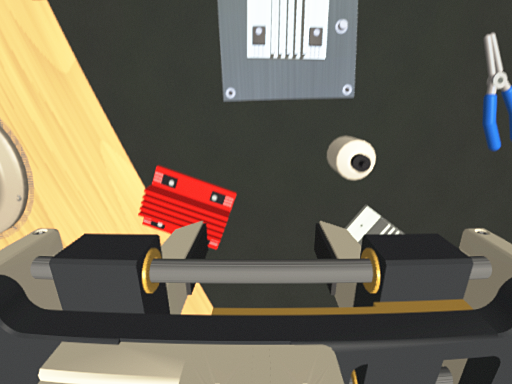

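```bash
python3 go.py 0.503 -0.084 0.22 -22.8
```

```text
t 1.2 pos [ 0.4363 -0.1667  0.2207] yaw -22.49 open 0.0699 F [ 2.4  4.  -0.5]
dp mm [  1.2 101.9  30.1] turn [ 0.3  0.1 -0.2] dist 0.106
```

move_arm --deltas '[{"dp": [0.0,0.03,0.009],"turn": [0,0,0]},{"dp": [0.0,0.07,0.021],"turn": [0,0,0]},{"dp": [0.0,0.095,0.028],"turn": [0,0,0]},{"dp": [0.0,0.102,0.03],"turn": [0,0,0]},{"dp": [0.0,0.102,0.03],"turn": [0,0,0]},{"dp": [0.0,0.102,0.03],"turn": [0,0,0]}]'

```text
time: 1.8
tool_pos: [0.4978, -0.0917, 0.2205]
tool_rot: [-2.432, 1.57, -2.829]
contact_force: [-0.6, -0.4, 0.0]
opening: 0.0702
```

```bash
python3 snap.py wrist w2; python3 go.py 0.503 -0.084 0.22 -22.8
```

```text
1.85 [ 0.4978 -0.092   0.2206] [-0.5 -0.3 -0.1]
t 1.85 pos [ 0.4978 -0.092   0.2206] yaw -22.78 open 0.0701 F [-0.5 -0.3 -0.1]
dp mm [0.6 9.4 1.7] turn [ 0. -0.  0.] dist 0.01
```

View pics/w2.png

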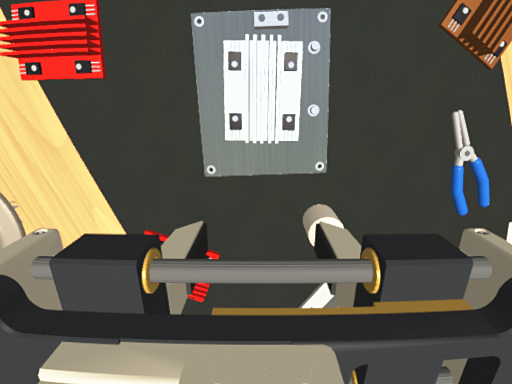

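```bash
cat > m2.py <<'E'
import sys
from h import *
f=sys.argv[1]
i=load(f'pics/{f}.npz'); p=i['p'][...,::-1]; 
cv2.imwrite(f'pics/{f}c.png',cv2.resize(p[0:190,180:345],None,fx=3,fy=3,interpolation=cv2.INTER_CUBIC))
hsv=cv2.cvtColor(i['p'],cv2.COLOR_RGB2HSV); g=hsv[...,2]
def rect(P):
    r=cv2.minAreaRect(P[:,:2].astype(np.float32)*1000); return np.round(r[0],1),np.round(r[1],1),round(r[2],1)
def comp(mask,uv):
    m=cv2.morphologyEx(mask.astype(np.uint8),cv2.MORPH_CLOSE,np.ones((3,3)))
    k,l,st,_=cv2.connectedComponentsWithStats(m,connectivity=4); c=l[uv[1],uv[0]]
    ct=max(cv2.findContours((l==c).astype(np.uint8),0,cv2.CHAIN_APPROX_NONE)[0],key=cv2.contourArea).reshape(-1,2)
    print(st[c]); return ct
print(g[100,180:345:4]); print(g[4:190:4,215])
ct=comp(g>65,(205,120)); print('plate',rect(plane(i,ct,.015)))
ct=comp(g>175,(235,95)); print('part@23',rect(plane(i,ct,.023)))
W=cloud(i).reshape(-1,3); s=(W[:,2]>.04)&(W[:,2]<.06)&(abs(W[:,0]-.54)<.1)&(abs(W[:,1])<.1); print('fins depth',rect(W[s]),np.median(W[s],0))
E
python3 m2.py w2
```

```text
[ 60  58  60  60  54 131 135 136 132 134 136 243 253 253 253 253 253 213
 249 242 236 254 232 253 255 253 253 253 253 254 151 135 133 133 135 139
 134 106  59  60  59  58]
[ 60  59 132 136 136 135 134 133 132 131 131 132 135 132 132 134 135 133
 133 135 137 134 133 133 133 135 135 133 135 133 135 132 135 134 132 133
 133 132 134 132 133 175 149 101  61  61  58]
[  190     7   142   170 21980]
plate (array([536.7,  -6.1]), array([206.1, 171.2]), 69.3)
[ 223   34   80  110 7141]
part@23 (array([538.6,   0.9]), array([130.5,  96.9]), 67.0)
fins depth (array([ 5.381e+02, -2.000e-01]), array([119.4,  39.9]), 66.4) [0.53946792 0.00324452 0.05025842]
```

View pics/w2c.png

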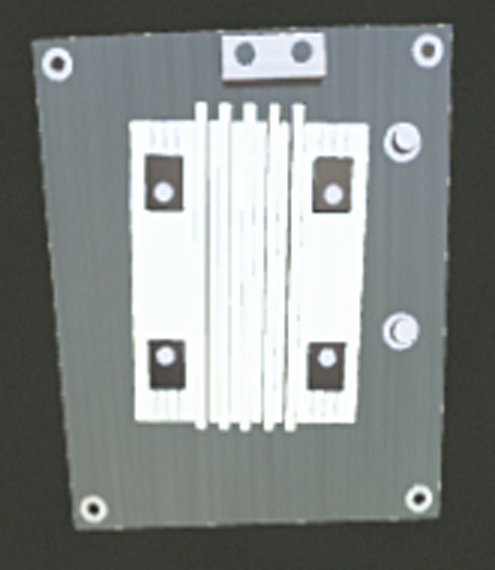

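```bash
python3 go.py 0.5383 -0.0003 0.065 -23.1
```

```text
t 1.85 pos [ 0.4978 -0.092   0.2206] yaw -22.78 open 0.0701 F [-0.5 -0.3 -0.1]
dp mm [155.6 100.3   1.9] turn [ 0.3 -0.   0. ] dist 0.185
```

move_arm --deltas '[{"dp": [0.01,0.03,0.001],"turn": [0,0,0]},{"dp": [0.03,0.06,0.002],"turn": [0.3,0,0]},{"dp": [0.06,0.09,0.002],"turn": [0.3,0,0]},{"dp": [0.1,0.1,0.002],"turn": [0.3,0,0]},{"dp": [0.135,0.1,0.002],"turn": [0.3,0,0]},{"dp": [0.1555,0.1,0.002],"turn": [0.3,0,0]},{"dp": [0.1555,0.1,0.002],"turn": [0.3,0,0]},{"dp": [0.1555,0.1,0.002],"turn": [0.3,0,0]}]' --hand 0.06

```text
time: 2.65
tool_pos: [0.5391, -0.0006, 0.0658]
tool_rot: [-0.411, 1.57, -0.814]
contact_force: [0.5, -0.2, 0.5]
opening: 0.0598
```

```bash
python3 snap.py wrist w3;python3 snap.py side s3; python3 go.py 0.5383 -0.0003 0.026 -23.1
python3 - <<'E'
from h import *
p=cv2.imread('pics/s3.png')[150:260,180:320]; cv2.imwrite('pics/s3c.png',cv2.resize(p,None,fx=5,fy=5,interpolation=2))
E
```

```text
2.7 [ 5.397e-01 -5.000e-04  6.660e-02] [0.6 0.7 0.2]
2.75 [ 5.40e-01 -4.00e-04  6.69e-02] [-0.4 -0.1  0.9]
t 2.75 pos [ 5.40e-01 -4.00e-04  6.69e-02] yaw -23.08 open 0.0602 F [-0.4 -0.1  0.9]
dp mm [40.9 -0.6 -1.7] turn [ 0.   0.2 -0. ] dist 0.041
```

View pics/w3.png

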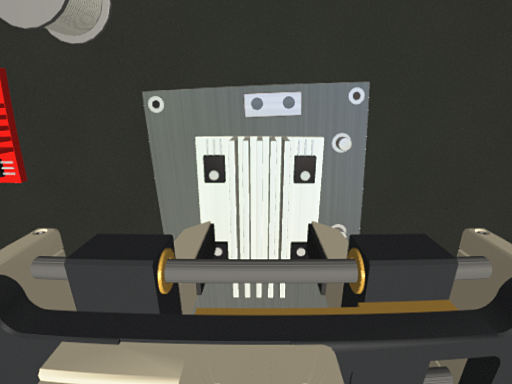

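View pics/s3c.png

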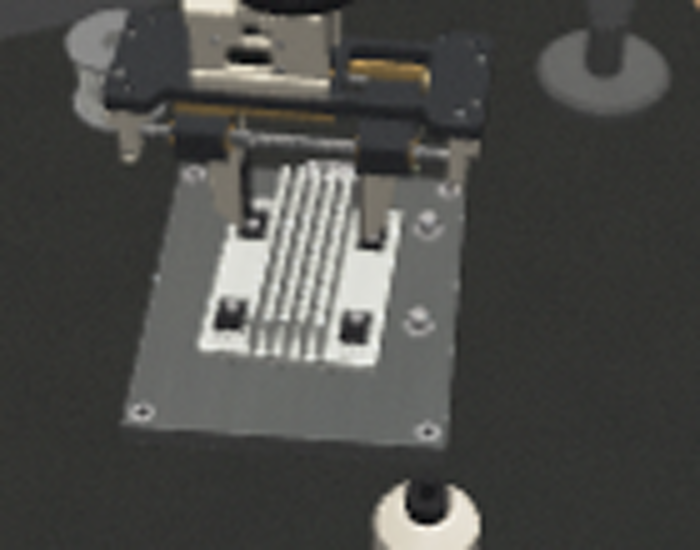

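move_arm --deltas '[{"dp": [0.008,0,-0.001],"turn": [0,0,0]},{"dp": [0.018,-0.0005,-0.0015],"turn": [0,0,0]},{"dp": [0.028,-0.0005,-0.0015],"turn": [0,0,0]},{"dp": [0.035,-0.0005,-0.0015],"turn": [0,0,0]},{"dp": [0.039,-0.0005,-0.0015],"turn": [0,0,0]},{"dp": [0.041,-0.0005,-0.0015],"turn": [0,0,0]},{"dp": [0.041,-0.0005,-0.0015],"turn": [0,0,0]}]'

```text
time: 3.45
tool_pos: [0.5373, 0.0006, 0.0239]
tool_rot: [-2.682, 1.57, -3.083]
contact_force: [-0.3, 0.2, -0.1]
opening: 0.06
```

move_arm --deltas '[{"dp": [0,0,0],"turn": [0,0,0]},{"dp": [0,0,0],"turn": [0,0,0]},{"dp": [0,0,0],"turn": [0,0,0]},{"dp": [0,0,0],"turn": [0,0,0]},{"dp": [0,0,0],"turn": [0,0,0]},{"dp": [0,0,0],"turn": [0,0,0]}]' --hand 0.03 --squeeze 30

```text
time: 4.05
tool_pos: [0.5377, 0.0005, 0.0245]
tool_rot: [0.16, 1.57, -0.241]
contact_force: [0.0, 0.4, 3.2]
opening: 0.0398
```

move_arm --deltas '[{"dp": [-0.003,0,0],"turn": [0,0,0]},{"dp": [-0.01,0,0],"turn": [0,0,0]},{"dp": [-0.022,0,0],"turn": [0,0,0]},{"dp": [-0.04,0,0],"turn": [0,0,0]},{"dp": [-0.06,0,0],"turn": [0,0,0]},{"dp": [-0.08,0,0],"turn": [0,0,0]},{"dp": [-0.097,0,0],"turn": [0,0,0]},{"dp": [-0.107,0,0],"turn": [0,0,0]},{"dp": [-0.11,0,0],"turn": [0,0,0]},{"dp": [-0.11,0,0],"turn": [0,0,0]}]' --squeeze 40

```text
time: 5.05
tool_pos: [0.5373, 0.0006, 0.1343]
tool_rot: [-0.262, 1.571, -0.663]
contact_force: [-0.0, -0.9, -5.4]
opening: 0.0398
```

```bash
python3 snap.py wrist w4;python3 snap.py side s4; python3 go.py 0.4321 0.3626 0.135 3.9
```

```text
5.1 [0.5369 0.0006 0.1337] [ 0.5  1.1 -6.5]
5.15 [0.5368 0.0006 0.1334] [ 0.7 -0.1 -5.4]
t 5.15 pos [0.5368 0.0006 0.1334] yaw -23.02 open 0.0396 F [ 0.7 -0.1 -5.4]
dp mm [  -1.4  292.2 -237.9] turn [-26.9  -0.1   0. ] dist 0.377
```

View pics/w4.png

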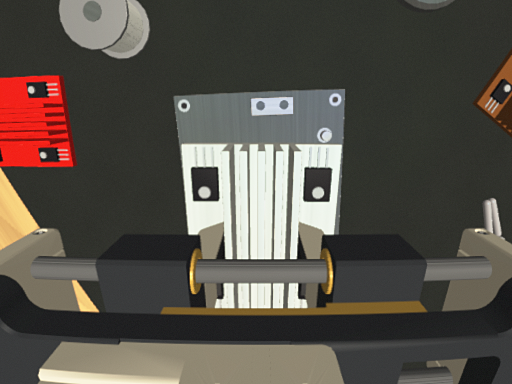

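View pics/s4.png

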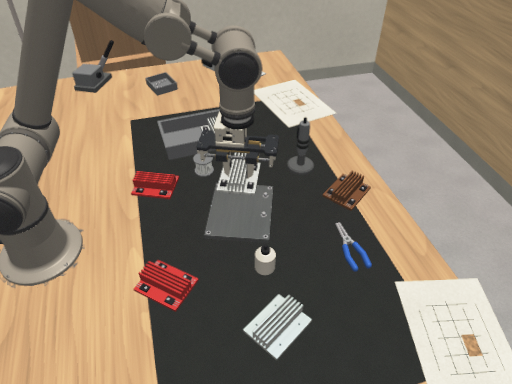

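move_arm --deltas '[{"dp": [0,0.008,-0.006],"turn": [-1,0,0]},{"dp": [0,0.024,-0.02],"turn": [-2,0,0]},{"dp": [0,0.048,-0.039],"turn": [-4,0,0]},{"dp": [0,0.076,-0.062],"turn": [-7,0,0]},{"dp": [0,0.106,-0.086],"turn": [-10,0,0]},{"dp": [0,0.136,-0.111],"turn": [-13,0,0]},{"dp": [-0.001,0.166,-0.135],"turn": [-16,0,0]},{"dp": [-0.001,0.196,-0.16],"turn": [-19,0,0]},{"dp": [-0.001,0.222,-0.181],"turn": [-22,0,0]},{"dp": [-0.001,0.244,-0.199],"turn": [-24,0,0]}]'

```text
time: 6.15
tool_pos: [0.448, 0.3051, 0.1345]
tool_rot: [-2.94, 1.569, -2.919]
contact_force: [1.3, -0.0, -5.2]
opening: 0.0396
```

```bash
python3 go.py 0.4321 0.3626 0.135 3.9
```

```text
t 6.15 pos [0.448  0.3051 0.1345] yaw 1.2 open 0.0396 F [ 1.3 -0.  -5.2]
dp mm [ -0.5  57.9 -14.6] turn [-2.7 -0.1  0. ] dist 0.06
```

move_arm --deltas '[{"dp": [0,0.02,-0.005],"turn": [-1,0,0]},{"dp": [0,0.036,-0.009],"turn": [-2,0,0]},{"dp": [0,0.048,-0.012],"turn": [-2.7,0,0]},{"dp": [0,0.056,-0.014],"turn": [-2.7,0,0]},{"dp": [0,0.0575,-0.0145],"turn": [-2.7,0,0]},{"dp": [0,0.0575,-0.0145],"turn": [-2.7,0,0]},{"dp": [0,0.0575,-0.0145],"turn": [-2.7,0,0]}]'

```text
time: 6.85
tool_pos: [0.4344, 0.3595, 0.1351]
tool_rot: [-1.863, 1.57, -1.799]
contact_force: [0.4, -0.5, -4.9]
opening: 0.0395
```

```bash
python3 snap.py wrist w5;python3 snap.py scene c5; python3 go.py 0.4321 0.3626 0.02 3.9
python3 - <<'E'
from h import *
p=cv2.imread('pics/c5.png')[90:240,340:480]; cv2.imwrite('pics/c5c.png',cv2.resize(p,None,fx=4,fy=4,interpolation=2))
E
```

```text
6.9 [0.4345 0.3595 0.1352] [ 0.5  0.1 -4.8]
6.95 [0.4345 0.3595 0.1352] [-0.3  0.1 -5.2]
t 6.95 pos [0.4345 0.3595 0.1352] yaw 3.62 open 0.0395 F [-0.3  0.1 -5.2]
dp mm [115.2   3.2  -2.2] turn [-0.3  0.   0. ] dist 0.115
```

View pics/w5.png

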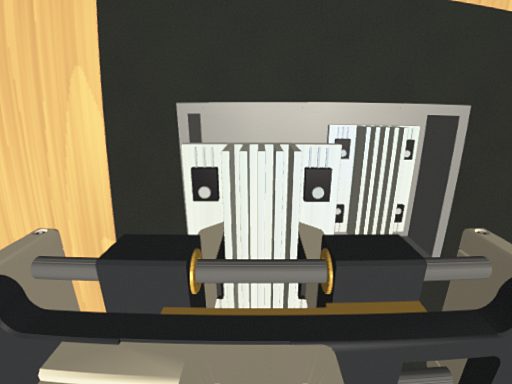

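View pics/c5c.png

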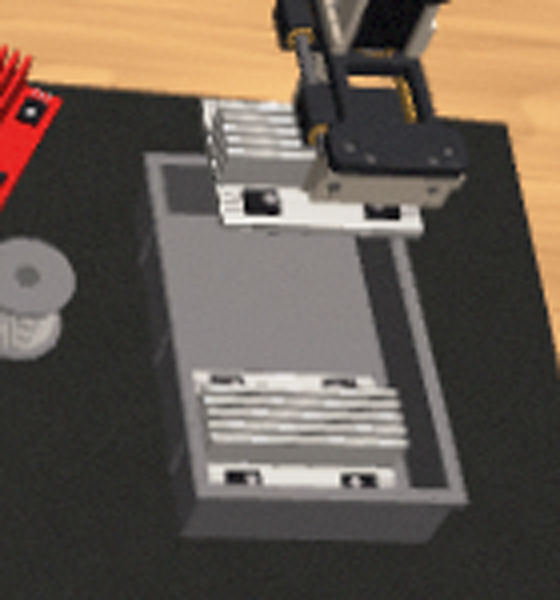

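Run:
```python
from h import *
i=load('pics/w5.npz'); W=cloud(i); hsv=cv2.cvtColor(i['p'],cv2.COLOR_RGB2HSV)
# inner/outer rim crossing pixels, hand-picked rows by gradient: print value along lines
g=hsv[...,2].astype(int)
print('row150',list(zip(range(168,206,2),g[150,168:206:2])))
print('row130',list(zip(range(420,478,3),g[130,420:478:3])))
print('col300',list(zip(range(92,150,3),g[92:150:3,300])))
w=W.reshape(-1,3); s=(abs(w[:,2]-.055)<.004)&(w[:,1]>.25)&(w[:,0]>.33); r=cv2.minAreaRect(w[s][:,:2].astype(np.float32)*1000); print(r,s.sum())
for u,v in ((182,125),(182,200),(190,104),(300,104),(460,106),(460,180),(330,180),(345,128),(415,130)): print((u,v),W[v,u].round(4))
```

```text
row150 [(168, np.int64(51)), (170, np.int64(52)), (172, np.int64(51)), (174, np.int64(50)), (176, np.int64(50)), (178, np.int64(44)), (180, np.int64(124)), (182, np.int64(243)), (184, np.int64(241)), (186, np.int64(242)), (188, np.int64(241)), (190, np.int64(242)), (192, np.int64(245)), (194, np.int64(226)), (196, np.int64(215)), (198, np.int64(243)), (200, np.int64(243)), (202, np.int64(231)), (204, np.int64(207))]
row130 [(420, np.int64(172)), (423, np.int64(173)), (426, np.int64(57)), (429, np.int64(58)), (432, np.int64(58)), (435, np.int64(60)), (438, np.int64(59)), (441, np.int64(57)), (444, np.int64(58)), (447, np.int64(56)), (450, np.int64(58)), (453, np.int64(57)), (456, np.int64(62)), (459, np.int64(162)), (462, np.int64(161)), (465, np.int64(165)), (468, np.int64(42)), (471, np.int64(51)), (474, np.int64(47)), (477, np.int64(49))]
col300 [(92, np.int64(47)), (95, np.int64(50)), (98, np.int64(48)), (101, np.int64(60)), (104, np.int64(203)), (107, np.int64(203)), (110, np.int64(201)), (113, np.int64(201)), (116, np.int64(199)), (119, np.int64(198)), (122, np.int64(198)), (125, np.int64(195)), (128, np.int64(195)), (131, np.int64(195)), (134, np.int64(193)), (137, np.int64(192)), (140, np.int64(193)), (143, np.int64(133)), (146, np.int64(246)), (149, np.int64(229))]
((490.75018310546875, 372.90167236328125), (260.2060852050781, 150.81703186035156), 3.684828281402588) 5187
(182, 125) [0.3614 0.4208 0.0526]
(182, 200) [ 3.449e-01  3.319e-01 -2.000e-04]
(190, 104) [0.3688 0.4389 0.0535]
(300, 104) [0.4624 0.4447 0.0551]
(460, 106) [0.6041 0.4548 0.0548]
(460, 180) [0.6666 0.3771 0.    ]
(330, 180) [0.4734 0.4004 0.1378]
(345, 128) [0.5168 0.4256 0.013 ]
(415, 130) [0.5912 0.4294 0.0128]
```

move_arm --deltas '[{"dp": [0.01,0.003,-0.002],"turn": [-0.3,0,0]},{"dp": [0.028,0.003,-0.002],"turn": [-0.3,0,0]},{"dp": [0.048,0.003,-0.002],"turn": [-0.3,0,0]},{"dp": [0.066,0.003,-0.002],"turn": [-0.3,0,0]},{"dp": [0.082,0.003,-0.002],"turn": [-0.3,0,0]},{"dp": [0.095,0.003,-0.002],"turn": [-0.3,0,0]},{"dp": [0.104,0.003,-0.002],"turn": [-0.3,0,0]},{"dp": [0.111,0.003,-0.002],"turn": [-0.3,0,0]},{"dp": [0.114,0.003,-0.002],"turn": [-0.3,0,0]},{"dp": [0.114,0.003,-0.002],"turn": [-0.3,0,0]}]'

```text
time: 7.95
tool_pos: [0.432, 0.363, 0.0211]
tool_rot: [-2.118, 1.571, -2.048]
contact_force: [0.1, -0.1, -5.5]
opening: 0.0399
```

move_arm --deltas '[{"dp": [0,0,0],"turn": [0,0,0]},{"dp": [0.001,0,0],"turn": [0,0,0]},{"dp": [0.002,0,0],"turn": [0,0,0]},{"dp": [0.003,0,0],"turn": [0,0,0]},{"dp": [0.0035,0,0],"turn": [0,0,0]},{"dp": [0.0035,0,0],"turn": [0,0,0]}]'

```text
time: 8.55
tool_pos: [0.4319, 0.363, 0.0176]
tool_rot: [-2.304, 1.57, -2.234]
contact_force: [-0.8, 0.4, -5.5]
opening: 0.0397
```

move_arm --deltas '[{"dp": [0.001,0,0],"turn": [0,0,0]},{"dp": [0.002,0,0],"turn": [0,0,0]},{"dp": [0.003,0,0],"turn": [0,0,0]},{"dp": [0.003,0,0],"turn": [0,0,0]}]'

```text
time: 8.95
tool_pos: [0.432, 0.363, 0.0146]
tool_rot: [-1.91, 1.571, -1.841]
contact_force: [0.3, 0.3, -5.4]
opening: 0.0397
```

move_arm --deltas '[{"dp": [0.0005,0,0],"turn": [0,0,0]},{"dp": [0.001,0,0],"turn": [0,0,0]},{"dp": [0.001,0,0],"turn": [0,0,0]}]'

```text
time: 9.25
tool_pos: [0.432, 0.363, 0.0145]
tool_rot: [0.112, 1.57, 0.181]
contact_force: [-3.6, -2.0, 4.8]
opening: 0.0401
```

move_arm --deltas '[{"dp": [0,0,0],"turn": [0,0,0]},{"dp": [0,0,0],"turn": [0,0,0]},{"dp": [0,0,0],"turn": [0,0,0]},{"dp": [-0.005,0,0],"turn": [0,0,0]},{"dp": [-0.02,0,0],"turn": [0,0,0]},{"dp": [-0.045,0,0],"turn": [0,0,0]},{"dp": [-0.08,0,0],"turn": [0,0,0]},{"dp": [-0.12,0,0],"turn": [0,0,0]},{"dp": [-0.16,0,0],"turn": [0,0,0]},{"dp": [-0.18,0,0],"turn": [0,0,0]}]' --hand 0.056

```text
time: 10.25
tool_pos: [0.4331, 0.3638, 0.1979]
tool_rot: [0.486, 1.565, 0.556]
contact_force: [0.3, 0.0, 0.1]
opening: 0.0561
```

```bash
python3 go.py 0.47 -0.29 0.2 -58
```

```text
t 10.25 pos [0.4331 0.3638 0.1979] yaw 3.98 open 0.0561 F [0.3 0.  0.1]
dp mm [  -3.9 -654.8   -8.6] turn [62.   0.2 -0.3] dist 0.655
```

```bash
python3 go.py 0.5285 -0.3604 0.19 -58
```

```text
t 10.25 pos [0.4331 0.3638 0.1979] yaw 3.98 open 0.0561 F [0.3 0.  0.1]
dp mm [   6.1 -729.1   44.8] turn [62.   0.2 -0.3] dist 0.731
```

move_arm --deltas '[{"dp": [0,-0.02,0.001],"turn": [2,0,0]},{"dp": [0,-0.06,0.003],"turn": [5,0,0]},{"dp": [0,-0.105,0.006],"turn": [9,0,0]},{"dp": [0,-0.15,0.009],"turn": [13,0,0]},{"dp": [0,-0.195,0.012],"turn": [17,0,0]},{"dp": [0,-0.24,0.015],"turn": [21,0,0]},{"dp": [0,-0.285,0.018],"turn": [25,0,0]},{"dp": [0,-0.33,0.02],"turn": [29,0,0]},{"dp": [0,-0.375,0.023],"turn": [33,0,0]},{"dp": [0,-0.42,0.026],"turn": [37,0,0]}]'

```text
time: 11.25
tool_pos: [0.4871, -0.056, 0.1942]
tool_rot: [0.323, 1.57, -0.256]
contact_force: [1.1, 0.5, -0.2]
opening: 0.0561
```

```bash
python3 go.py 0.5285 -0.3604 0.19 -58
```

```text
t 11.25 pos [ 0.4871 -0.056   0.1942] yaw -33.19 open 0.0561 F [ 1.1  0.5 -0.2]
dp mm [   4.4 -232.1  201.3] turn [24.8  0.1 -0. ] dist 0.307
```

```bash
python3 go.py 0.452 -0.408 0.2 -58
```

```text
t 11.25 pos [ 0.4871 -0.056   0.1942] yaw -33.19 open 0.0561 F [ 1.1  0.5 -0.2]
dp mm [  -5.7 -313.8  163.3] turn [24.8  0.1 -0. ] dist 0.354
```

move_arm --deltas '[{"dp": [0,-0.04,0.021],"turn": [4,0,0]},{"dp": [-0.001,-0.08,0.042],"turn": [8,0,0]},{"dp": [-0.002,-0.12,0.062],"turn": [12,0,0]},{"dp": [-0.003,-0.16,0.083],"turn": [16,0,0]},{"dp": [-0.004,-0.2,0.104],"turn": [20,0,0]},{"dp": [-0.005,-0.24,0.125],"turn": [23,0,0]},{"dp": [-0.006,-0.28,0.146],"turn": [24.8,0,0]},{"dp": [-0.006,-0.302,0.157],"turn": [24.8,0,0]},{"dp": [-0.006,-0.312,0.162],"turn": [24.8,0,0]},{"dp": [-0.006,-0.314,0.163],"turn": [24.8,0,0]}]'

```text
time: 12.25
tool_pos: [0.4523, -0.4069, 0.1995]
tool_rot: [3.137, 1.57, 2.126]
contact_force: [1.4, -0.2, 0.7]
opening: 0.0561
```

```bash
python3 snap.py wrist w6; python3 snap.py scene c6; python3 go.py 0.5285 -0.3604 0.055 -58
python3 - <<'E'
from h import *
p=cv2.imread('pics/c6.png')[110:230,360:470]; cv2.imwrite('pics/c6c.png',cv2.resize(p,None,fx=5,fy=5,interpolation=2))
def rect(P):
    r=cv2.minAreaRect(P[:,:2].astype(np.float32)*1000); return np.round(r[0],1),np.round(r[1],1),round(r[2],1)
i=load('pics/w6.npz'); W=cloud(i).reshape(-1,3)
s=(abs(W[:,0]-.53)<.1)&(abs(W[:,1]+.36)<.1)&(W[:,2]>.022)&(W[:,2]<.045); print('fins',rect(W[s]),s.sum())
g=i['p'].min(2); k,l,st,_=cv2.connectedComponentsWithStats((g>140).astype(np.uint8))
u=proj(i,np.array([[.5285+.03*.53,-.3604-.03*.848,.008]]))[0].round().astype(int); print(u,st[l[u[1],u[0]]])
m=(l==l[u[1],u[0]]).astype(np.uint8); ct=max(cv2.findContours(m,0,cv2.CHAIN_APPROX_NONE)[0],key=cv2.contourArea).reshape(-1,2); print('base',rect(plane(i,ct,.008)))
E
```

```text
12.3 [ 0.4525 -0.4061  0.1996] [-0.5 -0.3  0.7]
12.35 [ 0.4528 -0.4053  0.1997] [-0.4  0.3  0.9]
t 12.35 pos [ 0.4528 -0.4053  0.1997] yaw -57.79 open 0.0561 F [-0.4  0.3  0.9]
dp mm [144.7  87.9   2.4] turn [ 0.2 -0.  -0. ] dist 0.169
fins (array([ 528.7, -359.1]), array([119.4,  40.3]), 31.4) 2087
[286 101] [ 221   43   81  110 7909]
base (array([ 529. , -359.1]), array([130.4,  96.5]), 31.7)
```

View pics/w6.png

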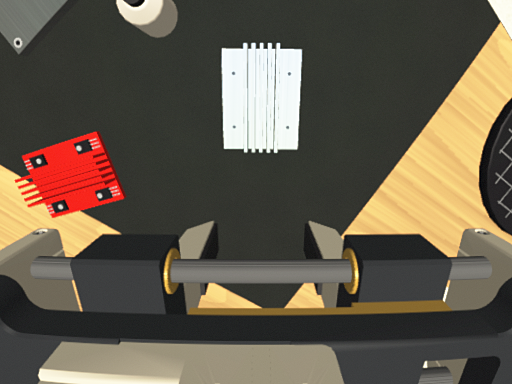

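View pics/c6c.png

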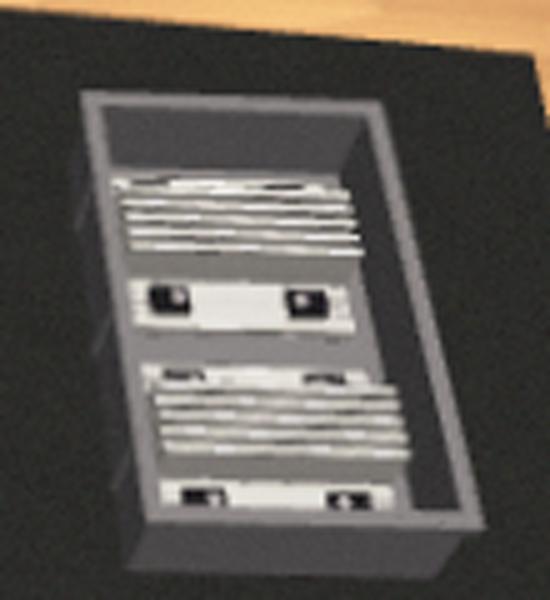

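```bash
python3 go.py 0.5287 -0.3595 0.055 -58.4
```

```text
t 12.35 pos [ 0.4528 -0.4053  0.1997] yaw -57.79 open 0.0561 F [-0.4  0.3  0.9]
dp mm [144.7  88.6   1.8] turn [ 0.6 -0.  -0. ] dist 0.17
```

move_arm --deltas '[{"dp": [0.01,0.025,0.001],"turn": [0.3,0,0]},{"dp": [0.025,0.055,0.002],"turn": [0.6,0,0]},{"dp": [0.055,0.08,0.002],"turn": [0.6,0,0]},{"dp": [0.095,0.0885,0.002],"turn": [0.6,0,0]},{"dp": [0.125,0.0885,0.002],"turn": [0.6,0,0]},{"dp": [0.14,0.0885,0.002],"turn": [0.6,0,0]},{"dp": [0.1445,0.0885,0.002],"turn": [0.6,0,0]},{"dp": [0.1445,0.0885,0.002],"turn": [0.6,0,0]},{"dp": [0.1445,0.0885,0.002],"turn": [0.6,0,0]}]' --hand 0.06

```text
time: 13.25
tool_pos: [0.5294, -0.3608, 0.0568]
tool_rot: [0.313, 1.568, -0.705]
contact_force: [-0.1, 0.7, 0.0]
opening: 0.0601
```

```bash
python3 snap.py wrist w7; python3 go.py 0.5287 -0.3595 0.0105 -58.4
```

```text
13.3 [ 0.5294 -0.361   0.0569] [ 0.4 -0.3 -0.5]
t 13.3 pos [ 0.5294 -0.361   0.0569] yaw -58.4 open 0.0601 F [ 0.4 -0.3 -0.5]
dp mm [46.4  0.2 -1.8] turn [ 0.   0.2 -0. ] dist 0.046
```

View pics/w7.png

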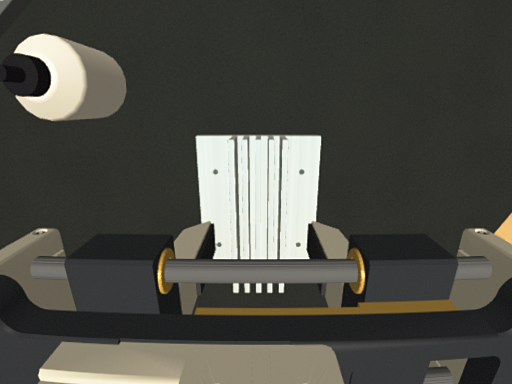

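move_arm --deltas '[{"dp": [0.008,0,-0.001],"turn": [0,0,0]},{"dp": [0.02,0,-0.0018],"turn": [0,0,0]},{"dp": [0.031,0,-0.0018],"turn": [0,0,0]},{"dp": [0.039,0,-0.0018],"turn": [0,0,0]},{"dp": [0.044,0,-0.0018],"turn": [0,0,0]},{"dp": [0.0462,0,-0.0018],"turn": [0,0,0]},{"dp": [0.0462,0,-0.0018],"turn": [0,0,0]},{"dp": [0.0462,0,-0.0018],"turn": [0,0,0]}]'

```text
time: 14.1
tool_pos: [0.5279, -0.3595, 0.0092]
tool_rot: [0.211, 1.57, -0.809]
contact_force: [0.7, -0.3, 0.1]
opening: 0.0604
```

move_arm --deltas '[{"dp": [0,0,0],"turn": [0,0,0]},{"dp": [0,0,0],"turn": [0,0,0]},{"dp": [0,0,0],"turn": [0,0,0]},{"dp": [0,0,0],"turn": [0,0,0]},{"dp": [0,0,0],"turn": [0,0,0]},{"dp": [0,0,0],"turn": [0,0,0]}]' --hand 0.03 --squeeze 40

```text
time: 14.7
tool_pos: [0.5278, -0.3594, 0.0091]
tool_rot: [0.139, 1.57, -0.881]
contact_force: [0.4, 1.0, 1.1]
opening: 0.0401
```

move_arm --deltas '[{"dp": [-0.003,0,0],"turn": [0,0,0]},{"dp": [-0.01,0,0],"turn": [0,0,0]},{"dp": [-0.024,0,0],"turn": [0,0,0]},{"dp": [-0.044,0,0],"turn": [0,0,0]},{"dp": [-0.066,0,0],"turn": [0,0,0]},{"dp": [-0.088,0,0],"turn": [0,0,0]},{"dp": [-0.108,0,0],"turn": [0,0,0]},{"dp": [-0.12,0,0],"turn": [0,0,0]},{"dp": [-0.125,0,0],"turn": [0,0,0]},{"dp": [-0.125,0,0],"turn": [0,0,0]}]'

```text
time: 15.7
tool_pos: [0.5277, -0.3593, 0.1346]
tool_rot: [0.213, 1.57, -0.806]
contact_force: [0.3, -0.4, -6.1]
opening: 0.0392
```

```bash
python3 snap.py wrist w8; python3 go.py 0.5485 0.0055 0.13 -20.7
```

```text
15.75 [ 0.5274 -0.359   0.1336] [ 0.9 -0.  -7.1]
t 15.75 pos [ 0.5274 -0.359   0.1336] yaw -58.42 open 0.0396 F [ 0.9 -0.  -7.1]
dp mm [   3.7  208.9 -299.5] turn [-37.7  -0.    0. ] dist 0.365
```

View pics/w8.png

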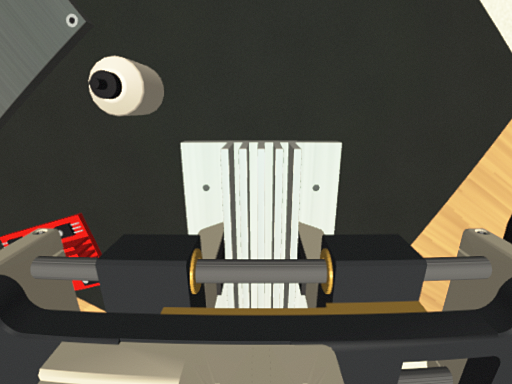

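move_arm --deltas '[{"dp": [0,0.005,-0.007],"turn": [-1,0,0]},{"dp": [0,0.015,-0.022],"turn": [-3,0,0]},{"dp": [0,0.032,-0.046],"turn": [-6,0,0]},{"dp": [0,0.052,-0.074],"turn": [-10,0,0]},{"dp": [0,0.072,-0.103],"turn": [-14,0,0]},{"dp": [0,0.093,-0.133],"turn": [-18,0,0]},{"dp": [0,0.114,-0.163],"turn": [-22,0,0]},{"dp": [0,0.135,-0.193],"turn": [-26,0,0]},{"dp": [0,0.156,-0.223],"turn": [-30,0,0]},{"dp": [0,0.174,-0.249],"turn": [-33,0,0]}]'

```text
time: 16.75
tool_pos: [0.5446, -0.0534, 0.1332]
tool_rot: [-3.118, 1.569, 2.725]
contact_force: [-0.2, -0.4, -6.4]
opening: 0.0396
```

```bash
python3 go.py 0.5485 0.0055 0.12 -20.7
```

```text
t 16.75 pos [ 0.5446 -0.0534  0.1332] yaw -25.18 open 0.0396 F [-0.2 -0.4 -6.4]
dp mm [ 13.2  55.  -21.5] turn [-4.5 -0.1 -0. ] dist 0.061
```

move_arm --deltas '[{"dp": [0.002,0.018,-0.007],"turn": [-2,0,0]},{"dp": [0.006,0.034,-0.013],"turn": [-4,0,0]},{"dp": [0.01,0.046,-0.018],"turn": [-4.5,0,0]},{"dp": [0.013,0.053,-0.021],"turn": [-4.5,0,0]},{"dp": [0.013,0.055,-0.0215],"turn": [-4.5,0,0]},{"dp": [0.013,0.055,-0.0215],"turn": [-4.5,0,0]},{"dp": [0.013,0.055,-0.0215],"turn": [-4.5,0,0]}]'

```text
time: 17.45
tool_pos: [0.5498, 0.0022, 0.1211]
tool_rot: [-0.51, 1.57, -0.876]
contact_force: [-0.1, 0.3, -4.9]
opening: 0.0397
```

```bash
python3 snap.py wrist w9; python3 go.py 0.5485 0.0055 0.12 -20.7
python3 - <<'E'
from h import *
i=load('pics/w9.npz'); p=i['p'][...,::-1].copy()
th=np.radians(-20.7); R=np.array([[np.cos(th),-np.sin(th)],[np.sin(th),np.cos(th)]])
def fx(x,y,z): return np.r_[R@[x,y]+[536.7,-6.1],z]/1000
for q in [(60-0,58,25),(65,58,25),(12,80,29),(-8,80,29),(32,80,29),(-85,102.5,15),(85,102.5,15),(65,-18,25)]:
    u=proj(i,np.array([fx(*q)]))[0]; print(q,u.round(1)); cv2.circle(p,tuple(int(a*8) for a in u),8,(0,0,255),1,cv2.LINE_AA,3)
cv2.imwrite('pics/w9c.png',cv2.resize(p[60:240,160:360],None,fx=3.3,fy=3.3,interpolation=2))
E
```

```text
17.5 [0.5498 0.0021 0.1212] [ 0.4  0.4 -5.7]
t 17.5 pos [0.5498 0.0021 0.1212] yaw -20.98 open 0.0397 F [ 0.4  0.4 -5.7]
dp mm [ 1.2  2.7 -2.5] turn [-0.3  0.   0. ] dist 0.004
(60, 58, 25) [314.  145.8]
(65, 58, 25) [319.2 145.8]
(12, 80, 29) [263.1 122.1]
(-8, 80, 29) [241.  122.2]
(32, 80, 29) [285.2 122.1]
(-85, 102.5, 15) [159.9  98.1]
(85, 102.5, 15) [340.7  97. ]
(65, -18, 25) [314.8 220.3]
```

View pics/w9c.png

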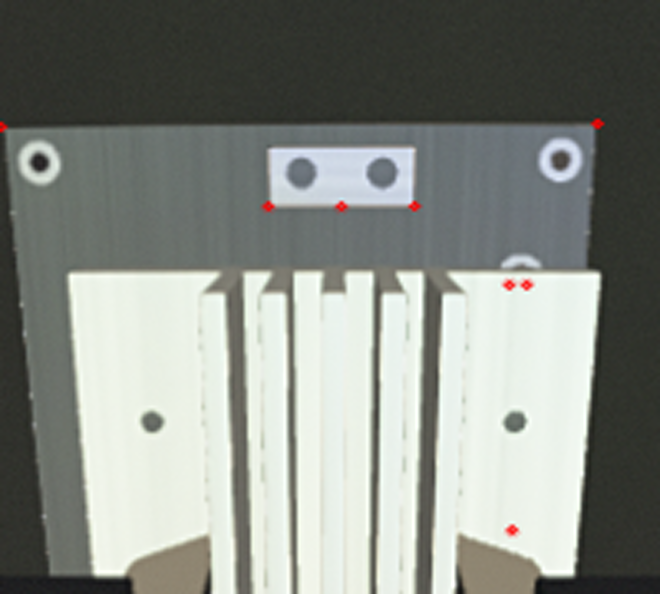

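Run:
```python
from h import *
from scipy.spatial.transform import Rotation as Ro
i=load('pics/w9.npz'); 
P=plane(i,[(160+69/3.3,60+271/3.3),(160+600/3.3,60+271/3.3),(160+400/3.3,60+270/3.3)],.1201)
a=np.radians(-20.98); ex=np.array([np.cos(a),np.sin(a)]); ey=np.array([-np.sin(a),np.cos(a)])
d=P[:,:2]-[.5498,.0021]; print(np.c_[d@ex,d@ey].round(4))
```

```text
[[-0.0468  0.0606]
 [ 0.0479  0.0607]
 [ 0.0122  0.0606]]
```

move_arm --deltas '[{"dp": [0.008,0.0027,-0.0025],"turn": [-0.3,0,0]},{"dp": [0.022,0.0027,-0.0025],"turn": [-0.3,0,0]},{"dp": [0.04,0.0027,-0.0025],"turn": [-0.3,0,0]},{"dp": [0.058,0.0027,-0.0025],"turn": [-0.3,0,0]},{"dp": [0.072,0.0027,-0.0025],"turn": [-0.3,0,0]},{"dp": [0.082,0.0027,-0.0025],"turn": [-0.3,0,0]},{"dp": [0.089,0.0027,-0.0025],"turn": [-0.3,0,0]},{"dp": [0.092,0.0027,-0.0025],"turn": [-0.3,0,0]},{"dp": [0.092,0.0027,-0.0025],"turn": [-0.3,0,0]},{"dp": [0.092,0.0027,-0.0025],"turn": [-0.3,0,0]}]'

```text
time: 18.5
tool_pos: [0.5487, 0.0062, 0.0295]
tool_rot: [0.177, 1.57, -0.183]
contact_force: [0.0, 0.1, -5.1]
opening: 0.0398
```

```bash
python3 go.py 0.5483 0.0052 0.0241 -20.7
```

```text
t 18.5 pos [0.5487 0.0062 0.0295] yaw -20.62 open 0.0398 F [ 0.   0.1 -5.1]
dp mm [ 5.4 -1.1 -0.1] turn [ 0.1  0.1 -0. ] dist 0.006
```

move_arm --deltas '[{"dp": [0.001,-0.001,0],"turn": [0,0,0]},{"dp": [0.002,-0.001,0],"turn": [0,0,0]},{"dp": [0.003,-0.001,0],"turn": [0,0,0]},{"dp": [0.004,-0.001,0],"turn": [0,0,0]},{"dp": [0.0045,-0.001,0],"turn": [0,0,0]},{"dp": [0.0045,-0.001,0],"turn": [0,0,0]}]'

```text
time: 19.1
tool_pos: [0.5479, 0.0054, 0.0244]
tool_rot: [-2.389, 1.571, -2.749]
contact_force: [-0.5, -0.4, -5.2]
opening: 0.0396
```

move_arm --deltas '[{"dp": [0.0005,0,0],"turn": [0,0,0]},{"dp": [0.001,0,0],"turn": [0,0,0]},{"dp": [0.001,0,0],"turn": [0,0,0]}]'

```text
time: 19.4
tool_pos: [0.548, 0.0054, 0.0241]
tool_rot: [-0.009, 1.57, -0.369]
contact_force: [-3.0, -0.4, 3.2]
opening: 0.04
```

move_arm --deltas '[{"dp": [0,0,0],"turn": [0,0,0]},{"dp": [0,0,0],"turn": [0,0,0]},{"dp": [0,0,0],"turn": [0,0,0]},{"dp": [-0.002,0,0],"turn": [0,0,0]},{"dp": [-0.002,0,0],"turn": [0,0,0]}]' --hand 0.046

```text
time: 19.9
tool_pos: [0.5483, 0.0053, 0.0258]
tool_rot: [0.107, 1.57, -0.253]
contact_force: [-0.0, -0.8, 0.1]
opening: 0.0458
```

move_arm --deltas '[{"dp": [0,0,0.001],"turn": [0,0,0]},{"dp": [0,0,0.002],"turn": [0,0,0]},{"dp": [0,0,0.003],"turn": [0,0,0]},{"dp": [0,0,0.004],"turn": [0,0,0]},{"dp": [0,0,0.005],"turn": [0,0,0]}]'

```text
time: 20.4
tool_pos: [0.5513, 0.004, 0.0252]
tool_rot: [-2.975, 1.568, 2.948]
contact_force: [-5.3, 1.6, 3.6]
opening: 0.0461
```

```bash
cat > st.py <<'E'
from cell import robot
import numpy as np
s=robot.observe(); th=np.radians(-20.7); R=np.array([[np.cos(th),-np.sin(th)],[np.sin(th),np.cos(th)]])
print(s['time'],'fixture xy mm',((R.T@(np.array(s['tool_pos'][:2])*1000-[536.7,-6.1]))).round(2),'z',round(s['tool_pos'][2],4),'F',(R.T@s['contact_force'][:2]).round(1),round(s['contact_force'][2],1),'open',round(s['opening'],4))
E
python3 st.py
```

```text
20.4 fixture xy mm [10.13 14.62] z 0.0252 F [-5.6 -0.4] 3.6 open 0.0461
```

move_arm --deltas '[{"dp": [-0.001,0,0.001],"turn": [0,0,0]},{"dp": [-0.001,0,0.002],"turn": [0,0,0]},{"dp": [-0.001,0,0.002],"turn": [0,0,0]}]'

```text
time: 20.7
tool_pos: [0.5545, 0.0028, 0.0263]
tool_rot: [-2.253, 1.571, -2.613]
contact_force: [-2.1, 0.4, -0.7]
opening: 0.046
```

```bash
python3 st.py
```

```text
20.7 fixture xy mm [13.54 14.63] z 0.0263 F [-2.1 -0.4] -0.7 open 0.046
```

move_arm --deltas '[{"dp": [0,0,0.001],"turn": [0,0,0]},{"dp": [0,0,0.002],"turn": [0,0,0]},{"dp": [0,0,0.002],"turn": [0,0,0]}]'

```text
time: 21.0
tool_pos: [0.5559, 0.0023, 0.0263]
tool_rot: [-2.973, 1.569, 2.951]
contact_force: [-4.6, 2.5, -0.3]
opening: 0.046
```

```bash
python3 st.py
```

```text
21.0 fixture xy mm [14.94 14.68] z 0.0263 F [-5.2  0.7] -0.3 open 0.046
```

move_arm --deltas '[{"dp": [0,0,0.0005],"turn": [0,0,0]},{"dp": [0,0,0.001],"turn": [0,0,0]},{"dp": [0,0,0.001],"turn": [0,0,0]}]'

```text
time: 21.3
tool_pos: [0.5559, 0.0024, 0.0262]
tool_rot: [-3.012, 1.568, 2.911]
contact_force: [-6.6, 3.6, 2.1]
opening: 0.046
```

```bash
python3 st.py
```

```text
21.3 fixture xy mm [14.97 14.71] z 0.0262 F [-7.4  1. ] 2.1 open 0.046
```

move_arm --deltas '[{"dp": [0,0,0.0005],"turn": [0,0,0]},{"dp": [0,0,0.001],"turn": [0,0,0]},{"dp": [0,0,0.001],"turn": [0,0,0]}]'

```text
time: 21.6
tool_pos: [0.5559, 0.0023, 0.0262]
tool_rot: [-3.02, 1.566, 2.904]
contact_force: [-8.9, 4.7, 3.6]
opening: 0.0458
```

```bash
python3 st.py; python3 snap.py wrist w10; python3 snap.py scene c10
python3 - <<'E'
from h import *
p=cv2.imread('pics/w10.png'); cv2.imwrite('pics/w10c.png',cv2.resize(p[60:260,140:380],None,fx=3,fy=3,interpolation=2))
p=cv2.imread('pics/c10.png'); cv2.imwrite('pics/c10c.png',cv2.resize(p[130:230,200:330],None,fx=5,fy=5,interpolation=2))
E
```

```text
21.6 fixture xy mm [15.01 14.69] z 0.0262 F [-9.9  1.2] 3.6 open 0.0458
21.65 [0.5559 0.0023 0.0262] [-10.    4.2   3.2]
21.7 [0.5559 0.0023 0.0262] [-10.4   3.7   3.4]
```

View pics/w10c.png

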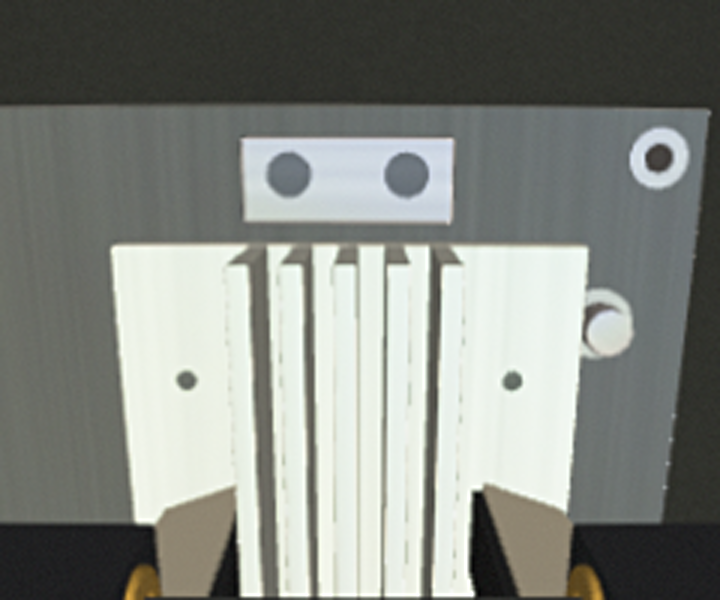

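View pics/c10c.png

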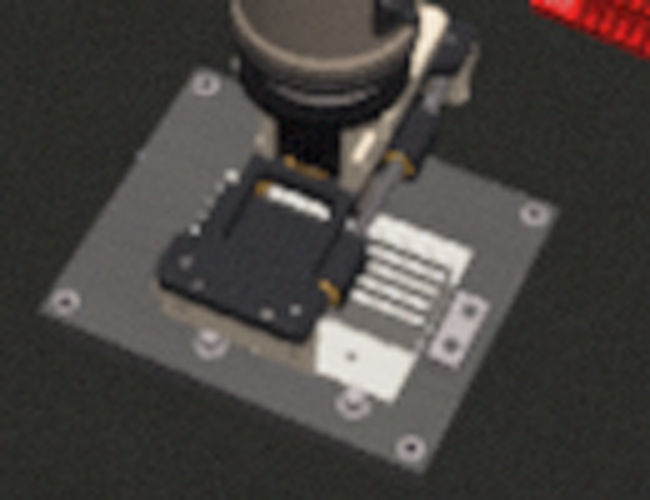

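move_arm --deltas '[{"dp": [0,0,-0.003],"turn": [0,0,0]},{"dp": [0,0,-0.0055],"turn": [0,0,0]},{"dp": [-0.008,0,-0.0055],"turn": [0,0,0]},{"dp": [-0.025,0,-0.0055],"turn": [0,0,0]},{"dp": [-0.045,0,-0.0055],"turn": [0,0,0]},{"dp": [-0.053,-0.01,-0.0055],"turn": [0,0,0]},{"dp": [-0.053,-0.04,-0.0055],"turn": [0,0,0]},{"dp": [-0.053,-0.07,-0.0055],"turn": [0,0,0]},{"dp": [-0.053,-0.084,-0.0055],"turn": [0,0,0]},{"dp": [-0.053,-0.084,-0.0055],"turn": [0,0,0]}]'

```text
time: 22.7
tool_pos: [0.5232, -0.0771, 0.0797]
tool_rot: [-0.4, 1.57, -0.762]
contact_force: [-0.4, -0.1, -0.3]
opening: 0.0453
```

```bash
python3 st.py; python3 go.py 0.5246 -0.072 0.075 -20.7
```

```text
22.7 fixture xy mm [ 12.44 -71.15] z 0.0797 F [-0.3 -0.2] -0.3 open 0.0453
t 22.7 pos [ 0.5232 -0.0771  0.0797] yaw -20.8 open 0.0453 F [-0.4 -0.1 -0.3]
dp mm [ 4.7  5.2 -0.5] turn [-0.1  0.   0. ] dist 0.007
```

move_arm --deltas '[{"dp": [0,0,0],"turn": [0,0,0]},{"dp": [0.005,0,0],"turn": [0,0,0]},{"dp": [0.018,0,0],"turn": [0,0,0]},{"dp": [0.034,0,0],"turn": [0,0,0]},{"dp": [0.047,0,0],"turn": [0,0,0]},{"dp": [0.056,0,0],"turn": [0,0,0]},{"dp": [0.0605,0,0],"turn": [0,0,0]},{"dp": [0.0605,0,0],"turn": [0,0,0]}]' --hand 0.0 --squeeze 10

```text
time: 23.5
tool_pos: [0.5233, -0.0749, 0.0184]
tool_rot: [-2.994, 1.57, 2.929]
contact_force: [-0.9, -0.3, 0.2]
opening: 0.0005
```

```bash
python3 st.py; python3 snap.py wrist w11; python3 snap.py side s11
python3 - <<'E'
from h import *
p=cv2.imread('pics/w11.png'); cv2.imwrite('pics/w11c.png',cv2.resize(p[0:260,140:400],None,fx=2.2,fy=2.2,interpolation=2))
p=cv2.imread('pics/s11.png'); cv2.imwrite('pics/s11c.png',cv2.resize(p[150:270,180:320],None,fx=5,fy=5,interpolation=2))
E
```

```text
23.5 fixture xy mm [ 11.83 -69.12] z 0.0184 F [-0.7 -0.6] 0.2 open 0.0005
23.55 [ 0.5236 -0.0751  0.019 ] [ 0.6 -0.4 -1.2]
23.6 [ 0.5239 -0.0752  0.0193] [ 0.1  0.1 -0.3]
```

View pics/w11c.png

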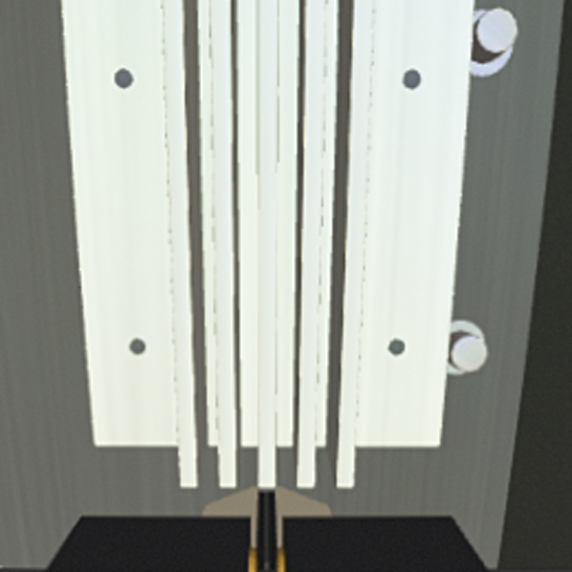

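View pics/s11c.png

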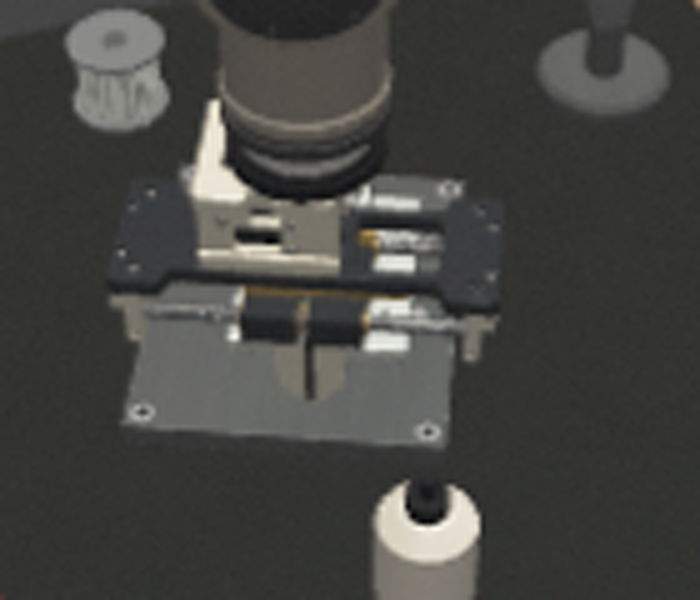

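move_arm --deltas '[{"dp": [0,0.002,0],"turn": [0,0,0]},{"dp": [0,0.004,0],"turn": [0,0,0]},{"dp": [0,0.006,0],"turn": [0,0,0]},{"dp": [0,0.008,0],"turn": [0,0,0]},{"dp": [0,0.01,0],"turn": [0,0,0]}]'

```text
time: 24.1
tool_pos: [0.5271, -0.0657, 0.0191]
tool_rot: [-0.379, 1.571, -0.739]
contact_force: [-0.1, -0.7, -0.8]
opening: 0.0007
```

```bash
python3 st.py
```

```text
24.1 fixture xy mm [ 12.1  -59.09] z 0.0191 F [ 0.1 -0.7] -0.8 open 0.0007
```

move_arm --deltas '[{"dp": [0,0.0015,0],"turn": [0,0,0]},{"dp": [0,0.003,0],"turn": [0,0,0]},{"dp": [0,0.004,0],"turn": [0,0,0]}]'

```text
time: 24.4
tool_pos: [0.5284, -0.0621, 0.019]
tool_rot: [-1.937, 1.57, -2.296]
contact_force: [-2.8, -4.7, 1.3]
opening: 0.0008
```

```bash
python3 st.py
```

```text
24.4 fixture xy mm [ 12.03 -55.32] z 0.019 F [-1.  -5.4] 1.3 open 0.0008
```

Contact at y ≈ -55.3; about 5–6 mm to slide.

move_arm --deltas '[{"dp": [0,0.001,0],"turn": [0,0,0]},{"dp": [0,0.002,0],"turn": [0,0,0]},{"dp": [0,0.003,0],"turn": [0,0,0]},{"dp": [0,0.004,0],"turn": [0,0,0]}]'

```text
time: 24.8
tool_pos: [0.5297, -0.0585, 0.019]
tool_rot: [-2.185, 1.57, -2.545]
contact_force: [-2.3, -3.4, 0.7]
opening: 0.0003
```

```bash
python3 st.py
```

```text
24.8 fixture xy mm [ 11.99 -51.45] z 0.019 F [-1. -4.] 0.7 open 0.0003
```

move_arm --deltas '[{"dp": [0,0.0005,0],"turn": [0,0,0]},{"dp": [0,0.001,0],"turn": [0,0,0]},{"dp": [0,0.0015,0],"turn": [0,0,0]},{"dp": [0,0.0015,0],"turn": [0,0,0]}]'

```text
time: 25.2
tool_pos: [0.53, -0.0577, 0.019]
tool_rot: [-1.835, 1.569, -2.195]
contact_force: [-3.6, -7.3, 0.3]
opening: 0.0007
```

```bash
python3 st.py
```

```text
25.2 fixture xy mm [ 11.99 -50.65] z 0.019 F [-0.8 -8.1] 0.3 open 0.0007
```

move_arm --deltas '[{"dp": [0,0.0005,0],"turn": [0,0,0]},{"dp": [0,0.001,0],"turn": [0,0,0]},{"dp": [0,0.001,0],"turn": [0,0,0]}]'

```text
time: 25.5
tool_pos: [0.53, -0.0577, 0.019]
tool_rot: [-1.8, 1.568, -2.16]
contact_force: [-5.4, -12.4, 2.3]
opening: 0.0006
```

```bash
python3 st.py; python3 snap.py wrist w12
python3 - <<'E'
from h import *
p=cv2.imread('pics/w12.png'); cv2.imwrite('pics/w12c.png',cv2.resize(p[0:260,140:400],None,fx=2.2,fy=2.2,interpolation=2))
E
```

```text
25.5 fixture xy mm [ 12.   -50.63] z 0.019 F [ -0.6 -13.5] 2.3 open 0.0006
25.55 [ 0.53   -0.0577  0.019 ] [ -5.8 -12.4   2.4]
```

View pics/w12c.png

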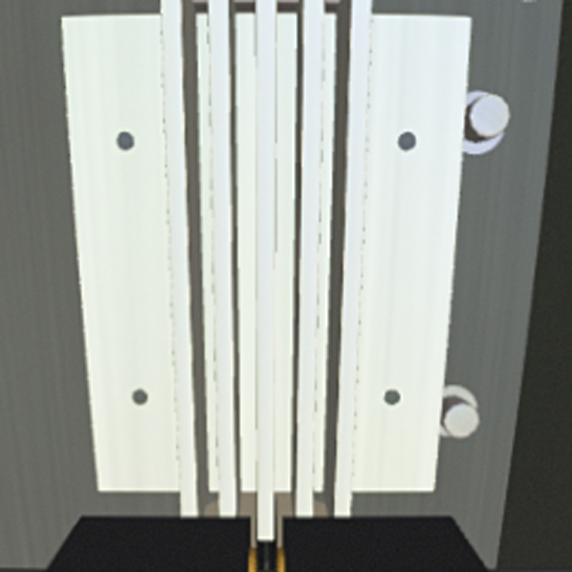

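move_arm --deltas '[{"dp": [0,-0.004,0],"turn": [0,0,0]},{"dp": [0,-0.01,0],"turn": [0,0,0]},{"dp": [-0.012,-0.013,0],"turn": [0,0,0]},{"dp": [-0.035,-0.013,0],"turn": [0,0,0]},{"dp": [-0.055,-0.013,0],"turn": [0,0,0]},{"dp": [-0.06,-0.005,0],"turn": [0,0,0]},{"dp": [-0.06,0.02,0],"turn": [0,0,0]},{"dp": [-0.06,0.048,0],"turn": [0,0,0]},{"dp": [-0.06,0.064,0],"turn": [0,0,0]},{"dp": [-0.06,0.067,0],"turn": [0,0,0]}]' --hand 0.05

```text
time: 26.55
tool_pos: [0.5546, 0.0086, 0.0787]
tool_rot: [2.384, 1.571, 2.027]
contact_force: [0.8, -1.3, -0.0]
opening: 0.0503
```

```bash
python3 st.py; python3 snap.py scene c13; python3 go.py 0.5550 0.0084 0.027 -20.7
```

```text
26.55 fixture xy mm [11.57 20.06] z 0.0787 F [ 1.2 -1. ] -0.0 open 0.0503
26.6 [0.5544 0.0079 0.0787] [-0.5  0.4  0.6]
t 26.6 pos [0.5544 0.0079 0.0787] yaw -20.49 open 0.0496 F [-0.5  0.4  0.6]
dp mm [51.7  0.7  0.4] turn [ 0.2 -0.   0. ] dist 0.052
```

move_arm --deltas '[{"dp": [0.008,0,0],"turn": [0,0,0]},{"dp": [0.022,0.0005,0],"turn": [0,0,0]},{"dp": [0.036,0.0005,0],"turn": [0,0,0]},{"dp": [0.046,0.0005,0],"turn": [0,0,0]},{"dp": [0.0515,0.0005,0],"turn": [0,0,0]},{"dp": [0.0515,0.0005,0.0],"turn": [0,0,0]},{"dp": [0.0515,0.0005,0.001],"turn": [0,0,0]},{"dp": [0.0515,0.0005,0.002],"turn": [0,0,0]},{"dp": [0.0515,0.0005,0.003],"turn": [0,0,0]},{"dp": [0.0515,0.0005,0.004],"turn": [0,0,0]}]'

```text
time: 27.6
tool_pos: [0.5586, 0.0057, 0.0279]
tool_rot: [0.1, 1.57, -0.259]
contact_force: [-1.2, -0.7, -1.0]
opening: 0.0499
```

```bash
python3 st.py
```

```text
27.6 fixture xy mm [16.31 18.78] z 0.0279 F [-0.8 -1.1] -1.0 open 0.0499
```

move_arm --deltas '[{"dp": [0,0,0.001],"turn": [0,0,0]},{"dp": [0,0,0.002],"turn": [0,0,0]},{"dp": [0,0,0.002],"turn": [0,0,0]}]'

```text
time: 27.9
tool_pos: [0.559, 0.0055, 0.0273]
tool_rot: [-2.983, 1.568, 2.94]
contact_force: [-4.5, 1.6, 4.3]
opening: 0.0502
```

```bash
python3 st.py
```

```text
27.9 fixture xy mm [16.75 18.68] z 0.0273 F [-4.8 -0.1] 4.3 open 0.0502
```

move_arm --deltas '[{"dp": [0,0,0.001],"turn": [0,0,0]},{"dp": [0,0,0.002],"turn": [0,0,0]},{"dp": [0,0,0.002],"turn": [0,0,0]}]'

```text
time: 28.2
tool_pos: [0.5591, 0.0054, 0.0272]
tool_rot: [-3.006, 1.564, 2.917]
contact_force: [-9.8, 4.5, 8.3]
opening: 0.0499
```

```bash
python3 st.py
```

```text
28.2 fixture xy mm [16.93 18.67] z 0.0272 F [-10.8   0.7] 8.3 open 0.0499
```

move_arm --deltas '[{"dp": [0,0,-0.004],"turn": [0,0,0]},{"dp": [0,0,-0.008],"turn": [0,0,0]},{"dp": [0,0,-0.008],"turn": [0,0,0]},{"dp": [-0.01,0,-0.008],"turn": [0,0,0]},{"dp": [-0.03,0,-0.008],"turn": [0,0,0]},{"dp": [-0.06,0,-0.008],"turn": [0,0,0]},{"dp": [-0.1,0,-0.008],"turn": [0,0,0]},{"dp": [-0.14,-0.02,-0.008],"turn": [0,0,0]},{"dp": [-0.17,-0.06,-0.008],"turn": [0,0,0]},{"dp": [-0.18,-0.1,-0.008],"turn": [0,0,0]}]'

```text
time: 29.2
tool_pos: [0.5207, -0.0876, 0.2121]
tool_rot: [0.018, 1.563, -0.34]
contact_force: [0.5, -0.1, -0.5]
opening: 0.0501
```

move_arm --deltas '[{"dp": [0,-0.008,0],"turn": [0,0,0]},{"dp": [0,-0.01,0],"turn": [0,0,0]},{"dp": [0,-0.01,0],"turn": [0,0,0]},{"dp": [0,-0.01,0],"turn": [0,0,0]}]'

```text
time: 29.6
tool_pos: [0.5159, -0.0947, 0.2069]
tool_rot: [2.957, 1.569, 2.599]
contact_force: [-0.2, -0.1, 0.7]
opening: 0.0501
```

```bash
python3 st.py; python3 snap.py wrist w14; python3 snap.py side s14; python3 snap.py scene c14
python3 - <<'E'
from h import *
i=load('pics/w14.npz'); p=i['p'][...,::-1]; cv2.imwrite('pics/w14c.png',cv2.resize(p[0:190,170:350],None,fx=3.1,fy=3.1,interpolation=2))
def rect(P):
    r=cv2.minAreaRect(P[:,:2].astype(np.float32)*1000); return np.round(r[0],1),np.round(r[1],1),round(r[2],1)
W=cloud(i).reshape(-1,3); s=(abs(W[:,0]-.555)<.1)&(abs(W[:,1]-.008)<.1)&(W[:,2]>.042)&(W[:,2]<.06); print('fins',rect(W[s]),np.median(W[s],0).round(4))
g=i['p'].max(2)
k,l,st,_=cv2.connectedComponentsWithStats((g>65).astype(np.uint8)); u=proj(i,np.array([[.49,0,.015]]))[0].round().astype(int)
m=(l==l[u[1],u[0]]).astype(np.uint8); ct=max(cv2.findContours(m,0,cv2.CHAIN_APPROX_NONE)[0],key=cv2.contourArea).reshape(-1,2); print('plate',u,rect(plane(i,ct,.015)))
E
```

```text
29.6 fixture xy mm [ 11.81 -90.22] z 0.2069 F [-0.1 -0.2] 0.7 open 0.0501
29.65 [ 0.5159 -0.0946  0.2069] [ 0.1  0.2 -0.7]
29.7 [ 0.5159 -0.0947  0.2069] [ 0.5 -0.2  0.7]
29.75 [ 0.5159 -0.0948  0.207 ] [0.  0.4 0.3]
fins (array([555. ,   8.3]), array([120.3,  40.2]), 68.9) [0.5561 0.0129 0.0502]
plate [215 109] (array([536.5,  -6.3]), array([205.3, 170.7]), 69.3)
```

View pics/w14c.png

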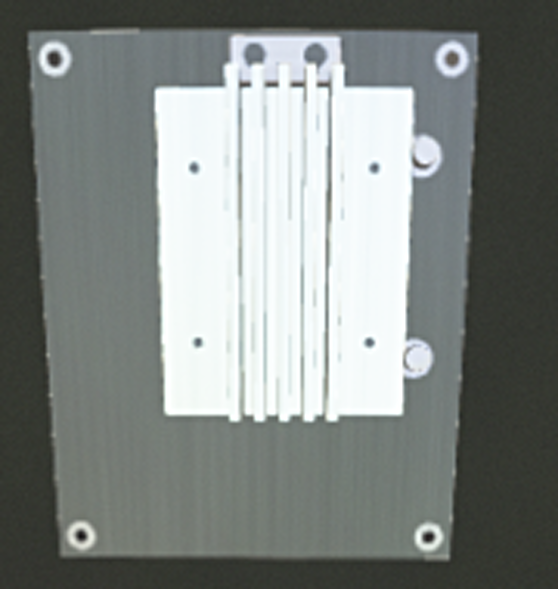

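View pics/c14.png

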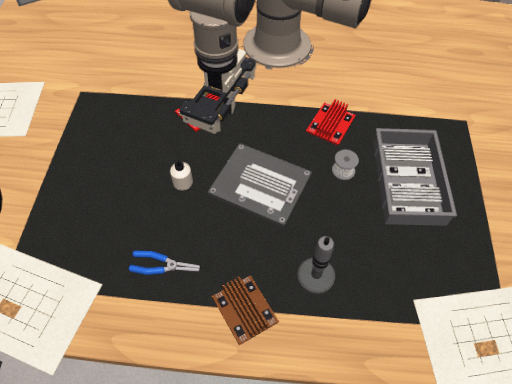

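View pics/s14.png

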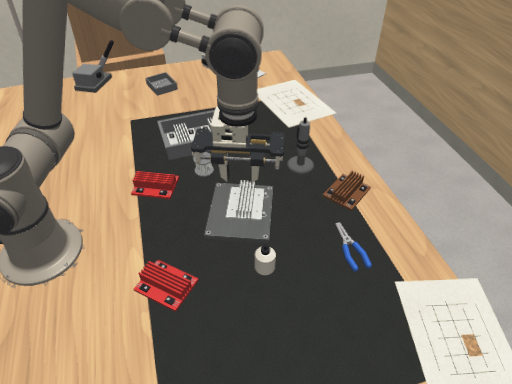

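Run:
```python
from h import *
i=load('pics/w14.npz'); g=i['p'].min(2).astype(float)
print(g[80,215:310].astype(int))
def edge(row,c0,c1,thr,step):
    for c in range(c0,c1,step):
        a,b=g[row,c],g[row,c+step]
        if (a-thr)*(b-thr)<=0 and a!=b: return c+step*(thr-a)/(b-a)
def fit(rows,c0,c1,thr,step,z):
    e=[(edge(r,c0,c1,thr,step),r) for r in rows]; e=[x for x in e if x[0] is not None]
    P=plane(i,e,z)[:,:2]*1000; c=P.mean(0); d=P-c; v=np.linalg.svd(d)[2][0]; v*=np.sign(v[1]); return c,np.degrees(np.arctan2(v[1],v[0])),(d@[-v[1],v[0]]).std(),len(e)
rows=range(40,128)
L=fit(rows,200,235,195,1,.023); print('part -x edge',L)
Rr=fit([r for r in rows if not(40<=r<=60 or 105<=r<=125)],270,320,195,1,.023); print('part +x edge',Rr)
PL=fit(range(30,165),172,205,90,1,.015); print('plate -x edge',PL)
PR=fit(range(30,165),345,305,90,-1,.015); print('plate +x edge',PR)
v=np.radians(69.3); n=np.array([np.sin(v),-np.cos(v)])
print('part width',n@(Rr[0]-L[0]),'plate w',n@(PR[0]-PL[0]),'+x edge from plate centre (want 60):',n@(Rr[0]-(PL[0]+PR[0])/2))
```

```text
[114 115 116 115 114 114 189 255 249 248 246 245 246 246 245 244 244 243
 243 243 244 244 245 245 244 246 246 246 247 246 245 232 161 223 247 246
 242 241 243 246 217 239 249 248 241 239 242 246 241 245 245 244 202 240
 243 244 243 244 248 254 129 201 246 246 251 244 245 244 247 247 245 244
 245 241 244 245 244 245 246 246 246 246 245 247 249 251 239 124 112 117
 115 116 116 118 119]
part -x edge (array([509.63028521,  23.38601228]), np.float64(69.15348820589857), np.float64(0.19689670024453088), 88)
part +x edge (array([5.68923621e+02, 2.98128570e-01]), np.float64(69.61259920137313), np.float64(0.09983629073667596), 46)
plate -x edge (array([458.57903152,  25.81236014]), np.float64(69.2478475395067), np.float64(0.23759963793561892), 135)
plate +x edge (array([616.57446164, -33.56021804]), np.float64(69.21807351706423), np.float64(0.24943647216157902), 135)
part width 63.626582980682734 plate w 168.78259480279917 +x edge from plate centre (want 60): 27.84852904844408
```

Run:
```python
from h import *
i=load('pics/w14.npz'); g=i['p'].min(2).astype(float)
def edge(row,c0,c1,thr,step):
    for c in range(c0,c1,step):
        a,b=g[row,c],g[row,c+step]
        if (a-thr)*(b-thr)<=0 and a!=b: return c+step*(thr-a)/(b-a)
def fit(rows,c0,c1,thr,step,z):
    e=[(edge(r,c0,c1,thr,step),r) for r in rows]; e=[x for x in e if x[0] is not None]
    P=plane(i,e,z)[:,:2]*1000; c=P.mean(0); d=P-c; v=np.linalg.svd(d)[2][0]; v*=np.sign(v[1]); return c,np.degrees(np.arctan2(v[1],v[0])),(d@[-v[1],v[0]]).std()
L=fit(range(40,128),200,235,185,1,.023); PL=fit(range(30,165),172,205,90,1,.015); PR=fit(range(30,165),345,305,90,-1,.015)
Rr=fit([r for r in range(30,130) if not(39<=r<=62 or 103<=r<=126)],310,285,185,-1,.023); print(Rr)
v=np.radians(69.25); n=np.array([np.sin(v),-np.cos(v)]); t=np.array([np.cos(v),np.sin(v)]); c=(PL[0]+PR[0])/2
print('width',n@(Rr[0]-L[0]),'+x edge',n@(Rr[0]-c),'-x edge (want -36)',n@(L[0]-c))
# -y end of part, plate ends
def vedge(col,r0,r1,thr,step):
    for r in range(r0,r1,step):
        a,b=g[r,col],g[r+step,col]
        if (a-thr)*(b-thr)<=0 and a!=b: return r+step*(thr-a)/(b-a)
f=lambda cols,r0,r1,thr,s,z: (plane(i,[(k,vedge(k,r0,r1,thr,s)) for k in cols if vedge(k,r0,r1,thr,s)],z)[:,:2]*1000)
A=f(list(range(228,240))+list(range(285,297)),150,120,185,-1,.023)@t
F=f(list(range(225,240))+list(range(286,300)),15,45,185,1,.023)@t
B=f(range(200,300),188,165,90,-1,.015)@t; C=f(range(185,320),0,25,90,1,.015)@t
m=(np.median(B)+np.median(C))/2
S=f(list(range(250,275)),31,10,0,1,.029)
print('part -y end (want -40)',np.median(A)-m,'+y end (want 80)',np.median(F)-m,'plate len',np.median(C)-np.median(B))
```

```text
(array([601.94188723,  -2.88425778]), np.float64(69.4567152602223), np.float64(0.16992253795260326))
width 95.76503897013669 +x edge 59.83947767634079 -x edge (want -36) -35.925561293795894Traceback (most recent call last):
  File "<stdin>", line 24, in <module>
  File "<stdin>", line 19, in <lambda>
  File "h.py", line 8, in plane
    s=und(i,uv); d=np.c_[s,np.ones(len(s))]@i['R']; c=-i['R'].T@i['t']
  File "h.py", line 6, in und
    return cv2.undistortPointsIter(uv.reshape(-1,1,2),K,np.array([float(i['k1']),0,0,0,0]),None,None,(3,100,1e-10)).reshape(-1,2)
           ~~~~~~~~~~~~~~~~~~~~~~~^^^^^^^^^^^^^^^^^^^^^^^^^^^^^^^^^^^^^^^^^^^^^^^^^^^^^^^^^^^^^^^^^^^^^^^^^^^^^^^^^
cv2.error: OpenCV(4.12.0) /io/opencv/modules/calib3d/src/undistort.dispatch.cpp:347: error: (-215:Assertion failed) CV_IS_MAT(_src) && CV_IS_MAT(_dst) && (_src->rows == 1 || _src->cols == 1) && (_dst->rows == 1 || _dst->cols == 1) && _src->cols + _src->rows - 1 == _dst->rows + _dst->cols - 1 && (CV_MAT_TYPE(_src->type) == CV_32FC2 || CV_MAT_TYPE(_src->type) == CV_64FC2) && (CV_MAT_TYPE(_dst->type) == CV_32FC2 || CV_MAT_TYPE(_dst->type) == CV_64FC2) in function 'cvUndistortPointsInternal'
```

Run:
```python
from h import *
i=load('pics/w14.npz'); g=i['p'].min(2).astype(float)
v=np.radians(69.25); t=np.array([np.cos(v),np.sin(v)])
def vedge(col,r0,r1,thr,step):
    for r in range(r0,r1,step):
        a,b=g[r,col],g[r+step,col]
        if (a-thr)*(b-thr)<=0 and a!=b: return r+step*(thr-a)/(b-a)
def f(cols,r0,r1,thr,s,z):
    e=[(k,vedge(k,r0,r1,thr,s)) for k in cols]; e=[x for x in e if x[1] is not None]; return np.median(plane(i,e,z)[:,:2]*1000@t)
A=f(list(range(228,240))+list(range(285,297)),150,120,185,-1,.023)
F=f(list(range(225,240))+list(range(286,300)),18,45,185,1,.023)
B=f(range(200,300),188,165,90,-1,.015); C=f(range(185,240),0,25,90,1,.015); m=(B+C)/2
print('-y end (want -40)',A-m,'+y end (want 80)',F-m,'plate len',C-B)
# tote check from scene
i=load('pics/c14.npz'); W=cloud(i).reshape(-1,3)
s=(W[:,0]>.36)&(W[:,0]<.62)&(W[:,1]>.28)&(W[:,1]<.45)&(W[:,2]>.03)&(W[:,2]<.047)
for a,b in((.37,.475),(.52,.6)):
    q=W[s&(W[:,0]>a)&(W[:,0]<b)]; print('fins z',np.percentile(q[:,2],[10,50,90]).round(4),np.median(q,0).round(3))
```

```text
-y end (want -40) -40.46922538023705 +y end (want 80) 79.64643674724465 plate len 203.41475245853897
fins z [0.0332 0.0395 0.0435] [0.43  0.357 0.04 ]
fins z [0.0335 0.0399 0.0436] [0.555 0.372 0.04 ]
```

```bash
python3 st.py; python3 -c "
from cell import robot
print(robot.hand_in())"
```

```text
29.75 fixture xy mm [ 11.91 -90.32] z 0.207 F [-0.1  0.4] 0.3 open 0.0503
the job is handed in; nothing more can be done
None
```

The finished heat sink is now flat on the tote floor beside the earlier one. The bare one is on the fixture, base down, against both dowels and the end stop. I handed the job in at about 29.8 s with the gripper clear of everything.

- **Moving the parts:** I gripped each part across its fin block half-way along and lowered it until the force reading showed contact. Then I released it, so nothing was dropped.
- **Pushing home:** I pushed the bare part against the dowels, then against the end stop, then against the dowels again. Each push stalled without further movement, at about 10 to 14 N.
- **Final check on the fixture:** In the last wrist picture the fin centre measured (555.0, 8.3) mm in world coordinates, against (554.8, 8.2) expected. The -x long edge was at -35.9 mm (-36 wanted). The heading was within about 0.2° by the base edges, though the coarser depth fit of the fins read 0.4° off.
- **Small disagreement:** The two ends read -40.5 and 79.6 mm, against -40 and 80 wanted. The plate length also read about 1.6 mm short in that picture, so I took this as image noise, given the earlier stall against the stop. I did not push against the end stop a second time.
- **Tote and other items:** Both tote parts read the same fin-top height of about 40 mm. The reel, bottle, pliers, screwdriver and the red and brown look-alikes were not touched and looked unmoved in the last pictures.

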